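# Pack a phone handset into its transit tray and close the hold-down bar

## Task

Draw the black phone handset lengthwise out of its cardboard sleeve by the end that sticks out, lay it face down on the table clear of the sleeve and let go. Then take it again across its middle, lower it face down into the long pocket of the grey transit tray until it lies flat on the pocket floor, and swing the tray's hinged hold-down bar over it until the bar rests fully home in its catch. Never let the handset fall, and leave the white carton and the marker pen where they are.

Things in the scene. Friction and masses are not known exactly. Their poses are not given: they have to be found in the camera images.
- sleeve: Cardboard sleeve fixed on the table: a tunnel 125 mm long (x), 62 wide (y), 44 high, walls 3 mm, no floor (the handset lies on the table in it). Origin: centre of its underside. The handset sticks out of the mouth at its -x end (x = -62.5 mm) by about 75 to 85 mm; draw it out along the sleeve's -x.
- handset: Black phone handset, 200 mm long (x), 0.18 kg, lying face down (z up). Two end blocks, each 56 long, 48 wide, 34 mm high, joined by a slimmer handle 88 long, 32 wide (y), 14 to 36 mm above the underside. Origin: middle of its length, at underside level. At the start its -x end sticks out of the sleeve. Either way round fits the tray.
- handset_middle (a point): Middle of the handset's handle, 25 mm above the underside, where the handle is 32 mm wide along y.
- tray: Grey transit tray fixed to the table, base 116 (x) by 222 (y) by 10 mm, origin at the centre of its underside. Its pocket runs along y: inside 208 by 54 mm, floor 10 mm above the table, walls 18 mm high above the floor, 7 mm thick. The long walls are missing for 26 mm either side of the middle: room for fingers gripping the handset's handle across x.
- tray_seat (a point): Centre of the pocket floor: the handset's origin belongs here, the handset's x along the tray's y (either way). Same axes as the tray.
- bar_hinge (a point): Centre of the hinge of the hold-down bar, 60 mm to the -x side of the tray's middle, 55 mm above the table; the hinge line runs along the tray's y. Same axes as the tray.
- bar (a joint): Angle of the hold-down bar: 0 = closed, level along the tray's +x, in the catch; pi/2 = upright; at the start 2.1 to 2.4, leaning back to the tray's -x. The hinge is stiff (about 0.2 N m): the bar stays where it is left. Opens to 2.6 at most.
- bar_grip (a point): Centre of the black grip block at the bar's free end, 148 mm from the hinge; 30 mm along the bar, 22 mm wide along the tray's y, 14 mm thick. The bar is a steel strip 22 mm wide, 8 mm thick, 163 mm long in all. When closed this point is 88 mm to the tray's +x side, 55 mm above the table.
- tray_catch (a point): The catch, a fork of two uprights (37 mm apart centre to centre, tops 63 mm above the table) 52 mm to the +x side of the tray's middle; the bar drops between them.
- carton: Bystander: small white carton 90 by 70 by 45 mm. Origin: centre of its underside.
- marker: Bystander: grey capped marker pen, 130 mm long along x, 18 mm thick. Origin at its underside.
Not all that is in view belongs to the job. What is shaped like the handset but purple is not meant. Several things have the shape of the sleeve; the one meant has the colours described above.

How it is judged:
By the outcome, as a careful person would: the job done as asked, in the order asked, and still so for the second after the job is handed in, with the robot touching nothing.
It also fails if it takes over 72 s, if anything falls off the work surface, if the arm or the gripper's body presses on something with over 40 N, if the wrist force passes 120 N, or if a joint passes its speed limit or range.

## Robot

A 7-joint arm with a two-finger parallel gripper is mounted at the origin on the work surface. World frame = base frame: x ahead of the robot, y to its left, z up, the work surface at z = 0. Lengths are in mm, angles in degrees, forces in N, time in s.
With the tool pointing down it reaches from about 425 to 1025 mm from the base axis. Payload 9.4 kg.
Tool frame: the origin (TCP) lies at the very end of the fingers, on their centre line; the grasp point (between the pads) lies 19 mm behind it; z points along the fingers, y is the line along which they close (so a half turn about z gives the same grasp; the last joint's range is limited). The gripper opens to 93 mm and grips with 3 to 60 N. Pads are 15 mm wide; open, the fingers measure 128 mm over their backs; the gripper's body (75 mm by 188 mm) begins 65 mm behind the grasp point.
Start: joints at [64.819, 34.337, -0.143, 91.639, 0.103, 54.024, -4.572], TCP at [257.287, -677.811, 190.918] pointing down, gripper open.
Joint ranges: [-147.43, 147.43], [-19.82, 112.94], [-74.19, 73.91], [6.32, 146.72], [-59.91, 239.91], [6.04, 106.73], [-150.56, 150.56]. Speed limits (degrees/s): [127.2, 127.2, 172.46, 172.46, 180, 180, 180].

## Interface

Orientations are given as a 3x3 rotation matrix whose columns are the frame's x, y, z axes.
In Python, from station import arm, cams gives the robot as it stands.
- The arm moves only by the tool play_rows, never from a script. Its argument "increments" is a list of rows, each an object of numbers: "ax", "ay", "az": the turn, a rotation vector about the tool's x, y, z in degrees; "x", "y", "z": the shift along the tool's x, y, z in m; "fingers": the opening, from -1 (shut) to 1 (fully open), so that 0 is half open. In form: [{"ax": .., "ay": .., "az": .., "x": .., "y": .., "z": .., "fingers": ..}, ...]. A call has 1 to 8 rows; each row is the pose to reach, as a shift and turn from the pose commanded when the call began, along the tool's axes at that moment; what a row does not reach only later rows make up. A row lasts 1/8 s, in which the tool goes at most 62.5 mm and 10.7 degrees, less where a joint would pass 70% of its speed; a pose out of reach is approached as far as the arm can. A call with a gripper value outside its range is refused whole. The fingers move at their own pace and stop on an object; "newtons" is the grip in N (left out, the last holds). Time passes only in rows, so rows that repeat a pose let the fingers close. It gives the time, the measured TCP pose, the force, the opening and the grip force at its end, in the units of the state.
- arm.read_state(): the state, without advancing time (a new reading comes with each control period).
- cams.grab_frame(name): name is "scene" or "top" or "wrist"; returns a dict with "image" (480x640x3 uint8, red, green, blue), "z_map" (480x640 float32, mm along the optical axis (not along the pixel's ray), 0 where there is no reading), "vfov" (degrees; the focal length in pixels is half the picture's height over the tangent of half this angle, whatever the lens; pixels are square), "cx", "cy" (the principal point, pixels), "dist" ([k1, k2, p1, p2, k3] as OpenCV has them; the pictures are not rectified), "extrinsics" (4x4, takes a point from camera to world coordinates); the wrist camera has in their place "tool_from_camera" (4x4, takes a point from camera to tool coordinates, whose origin is the TCP and whose axes are the flange's). Camera axes: x right, y down, z forward; pixel columns grow to the right and rows downward; lengths in mm; the calibration is good to about 2 mm. A picture is of the moment at which its call begins: read the wrist's pose just before it.
- arm.hand_in(): hands the job in; it is judged then, once.
The state is a dict: "clock": time; "joint_positions": joint angles; "qvel": joint speeds; "joint_torque": joint torques, N m; "ee_pos": TCP position; "eef_rot": TCP orientation; "contact_force": force on the tool from outside, world axes, zero at the start; "wrist_torque": the same for the moment, N m; "gripper_width": finger opening in mm; "finger_force": force on a finger pad.
Only numpy, scipy, OpenCV 4.12 (cv2) and the standard library are available. Lean on these libraries where they do the work, as an engineer would, in place of code of your own. Each camera call takes 0.05 s, during which the arm holds its last target. There are 200 camera calls.

## Working session

There is one attempt and no reset: what is moved stays moved. The work goes in short steps, Python scripts to look and compute and a tool call to move; the robot and the scene stay as the last step left them, time stands still between calls to the robot, and variables do not carry over. Pictures are saved under pics/ and viewed, at most 10 in all, crops included, and the job is handed in when it is done.

Besides the shell and the picture viewer there is one more tool, called as name([rows], argument=value, ...), one row to a line, values as JSON. play_rows: Moves the arm, as the interface text tells. Its arguments: {"type":"object","properties":{"increments":{"type":"array","items":{"type":"object","properties":{"ax":{"type":"number"},"ay":{"type":"number"},"az":{"type":"number"},"x":{"type":"number"},"y":{"type":"number"},"z":{"type":"number"},"fingers":{"type":"number"}}}},"newtons":{"type":"number"}},"required":["increments"]}

```bash
ls; mkdir -p pics; cat > h.py <<'E'
import numpy as np, cv2
from station import arm, cams
np.set_printoptions(precision=2,suppress=True,linewidth=150)
def K(f):
    fl=240/np.tan(np.radians(f["vfov"]/2)); return np.array([[fl,0,f["cx"]],[0,fl,f["cy"]],[0,0,1]])
def pose(f,s):
    if "extrinsics" in f: return np.array(f["extrinsics"])
    T=np.eye(4);T[:3,:3]=np.array(s["eef_rot"]).reshape(3,3);T[:3,3]=s["ee_pos"]
    return T@np.array(f["tool_from_camera"])
def grab(n):
    s=arm.read_state(); f=cams.grab_frame(n); f["T"]=pose(f,s); f["K"]=K(f); return f
def cloud(f):
    v,u=np.mgrid[0:480,0:640]; p=np.stack([u.ravel(),v.ravel()],1).astype(float)[:,None]
    n=cv2.undistortPoints(p,f["K"],np.array(f["dist"],float))[:,0]
    z=f["z_map"].ravel()[:,None]; P=np.hstack([n*z,z])@f["T"][:3,:3].T+f["T"][:3,3]
    P[z[:,0]==0]=np.nan
    return P.reshape(480,640,3)
def save(f,n): cv2.imwrite("pics/"+n,f["image"][:,:,::-1])
def proj(f,P):
    W=np.linalg.inv(f["T"]); return cv2.projectPoints(np.atleast_2d(P).astype(float),cv2.Rodrigues(W[:3,:3])[0],W[:3,3],f["K"],np.array(f["dist"],float))[0][:,0]
E
python3 - <<'E'
from h import *
for n in("top","scene"):
    f=grab(n); save(f,n+"0.png"); np.savez("/tmp/"+n,P=cloud(f),I=f["image"]); print(f["T"],f["vfov"],f["dist"])
s=arm.read_state(); print(s)
E
```

```text
pics
[[   0.03   -1.      0.08  351.37]
 [  -1.     -0.02    0.01  -53.34]
 [  -0.01   -0.08   -1.   1754.47]
 [   0.      0.      0.      1.  ]] 43.677307163156044 [-0.01  0.    0.    0.    0.  ]
[[  -0.42    0.51   -0.75 1669.45]
 [   0.91    0.23   -0.35  524.99]
 [  -0.01   -0.83   -0.56  932.43]
 [   0.      0.      0.      1.  ]] 46.61055619662058 [0.05 0.   0.   0.   0.  ]
{'clock': 0.1, 'joint_positions': array([64.82, 34.38, -0.15, 91.67,  0.1 , 54.02, -4.57]), 'qvel': array([-0.01, -0.05,  0.06, -0.24, -0.01, -0.22,  0.05]), 'joint_torque': array([  0.  , -76.66,   1.5 , -25.29,  -0.05,   0.01,   0.  ]), 'ee_pos': array([ 257.12, -677.38,  190.14]), 'eef_rot': array([[ 0.93,  0.35, -0.  ],
       [ 0.35, -0.93,  0.  ],
       [-0.  , -0.  , -1.  ]]), 'contact_force': array([-0.32,  0.01, -0.5 ]), 'wrist_torque': array([ 0.01,  0.01, -0.03]), 'finger_force': 0.0, 'gripper_width': 93.37466266315256}
```

View pics/top0.png

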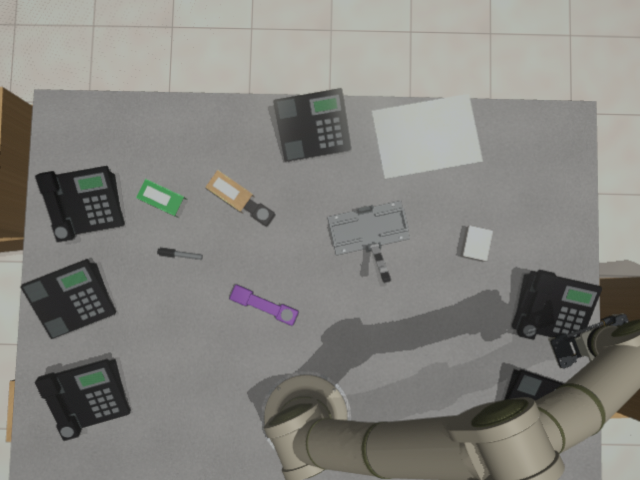

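View pics/scene0.png

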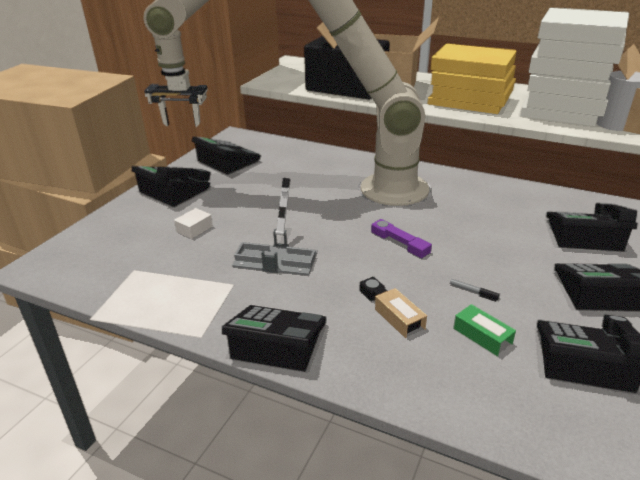

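Top view: the cardboard sleeve is at about (230,190) with the black handset end at (262,212). The tray is at (368,228), with its bar leaning toward (385,280). The carton is at (477,243) and the marker at (180,254). Sleeve candidates are the green one (160,197), which is empty and the wrong colour, and the cardboard one (230,190), which fits and holds the black handset. The purple handset (264,305) is not meant. I'll confirm with a crop and measure.

```bash
python3 - <<'E'
from h import *
d=np.load("/tmp/top.npz");P,I=d["P"],d["I"]
c=cv2.resize(I[150:300,190:430],None,fx=3.3,fy=3.3,interpolation=cv2.INTER_CUBIC); cv2.imwrite("pics/crop0.png",c[:,:,::-1])
for n in("top","scene"):
    d=np.load(f"/tmp/{n}.npz");P,I=d["P"],d["I"].astype(int)
    z=P[...,2]
    print(n,"table z near",np.nanmedian(z[(abs(P[...,0]-700)<60)&(abs(P[...,1]-50)<60)]))
    def rect(m,name):
        p=P[m][:,:2].astype(np.float32); r=cv2.minAreaRect(p); print(name,m.sum(),np.round(r[0],1),np.round(r[1],1),round(r[2],1),"z med/95",np.nanmedian(z[m]),np.nanpercentile(z[m],95)); print(cv2.boxPoints(r).round(0).tolist())
    x,y=P[...,0],P[...,1]
    reg=lambda a,b,c,e:(x>a)&(x<b)&(y>c)&(y<e)
    R,G,B=I[...,0],I[...,1],I[...,2]
    s=reg(560,800,80,350)
    rect(s&(R-B>40)&(z>38)&(z<52),"sleeve top")
    rect(s&(R<75)&(z>25)&(z<42)&(abs(R-B)<25)&(abs(R-G)<25),"handset")
    t=reg(480,760,-300,-20)
    rect(t&(z>6)&(z<35)&(abs(R-B)<25)&(x>540),"tray")
    rect(t&(z>75),"bar")
    q=P[t&(z>75)&(z<260)]; i=np.argmax(q[:,2]); print("bar top",q[i],q.mean(0))
    rect(t&(z>20)&(z<35)&(x>540),"walls")
E
```

```text
top table z near 0.5210951428332464
sleeve top 541 [644.2 237.5] [124.9  60.9] 56.9 z med/95 44.43315192626437 49.73722602161615
[[585.0, 202.0], [636.0, 169.0], [704.0, 273.0], [653.0, 306.0]]
handset 205 [667.4 102.8] [ 86.  232.5] 60.8 z med/95 35.47044871056619 40.75463919202957
[[545.0, 122.0], [748.0, 9.0], [790.0, 84.0], [587.0, 197.0]]
tray 1877 [ 649.9 -160. ] [278.6 219.7] 90.0 z med/95 10.455153983892615 27.964173619225384
[[540.0, -299.0], [760.0, -299.0], [760.0, -21.0], [540.0, -21.0]]
bar 6 [ 483.5 -188.4] [ 3.4 16.3] 1.6 z med/95 78.26272028095707 83.22972944062928
[[482.0, -180.0], [482.0, -197.0], [485.0, -197.0], [485.0, -180.0]]
bar top [ 481.82 -188.22   83.33] [ 482.63 -189.48   79.24]
walls 240 [ 601.5 -120.5] [338.6 169.3] 57.2 z med/95 27.100056700570008 33.578659972713794
[[439.0, -217.0], [581.0, -309.0], [764.0, -24.0], [622.0, 68.0]]
scene table z near -0.7935538926723211
sleeve top 646 [645.2 236.7] [128.6  66.4] 57.4 z med/95 43.5039255253331 46.94626641183217
[[583.0, 200.0], [639.0, 165.0], [708.0, 273.0], [652.0, 309.0]]
handset 218 [657.4 147.9] [183.8 244. ] 31.9 z med/95 33.5501687741492 38.43066694689005
[[515.0, 203.0], [644.0, -4.0], [800.0, 93.0], [671.0, 300.0]]
tray 1182 [ 639.7 -153.3] [279.9 214.8] 85.0 z med/95 12.401879170449206 28.930812887997277
[[521.0, -283.0], [735.0, -302.0], [759.0, -23.0], [545.0, -5.0]]
bar 8 [ 484.5 -187.5] [17.9  8.2] 86.1 z med/95 79.23941530982808 83.61720504641656
[[480.0, -196.0], [488.0, -197.0], [489.0, -179.0], [481.0, -178.0]]
bar top [ 481.09 -187.68   83.78] [ 483.1  -186.84   79.59]
walls 347 [ 599.4 -123. ] [336.9 167.4] 58.5 z med/95 25.712410727586985 31.471365656808462
[[440.0, -223.0], [583.0, -310.0], [759.0, -23.0], [616.0, 64.0]]
```

View pics/crop0.png

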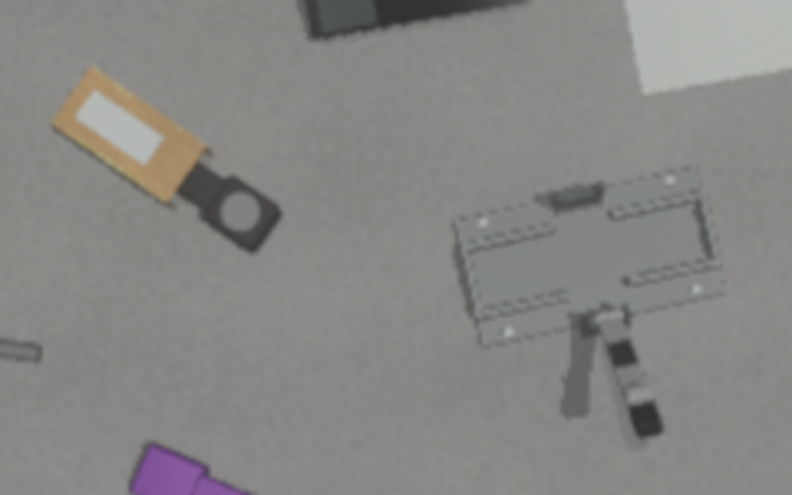

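The crop confirms it: the cardboard sleeve with the black handset end at crop (240,212), the tray at crop (590,255) and the bar's black grip at crop (645,418). Next I'll set up a move calculator and refine the tray and bar measurements.

```bash
cat >> h.py <<'E'
def goto(x,y,z,yaw=None):
    "increments (m, deg) from measured pose; yaw = world angle of tool x, mod 180"
    s=arm.read_state(); R=np.array(s["eef_rot"]).reshape(3,3); d=R.T@(np.array([x,y,z])-s["ee_pos"])/1000
    cur=np.degrees(np.arctan2(R[1,0],R[0,0])); az=0
    if yaw is not None: az=-((yaw-cur+90)%180-90)
    print("pos",np.array(s["ee_pos"]),"yaw",round(cur,1),"tilt",R[:2,2]*57.3,"F",np.array(s["contact_force"]),"-> d",d.round(4),"az",round(az,2))
E
python3 - <<'E'
from h import *
f=grab("wrist"); print(np.array(f["tool_from_camera"]),f["vfov"],f["dist"])
goto(560,120,300,57.1)
for n in("top","scene"):
    d=np.load(f"/tmp/{n}.npz");P,I=d["P"],d["I"].astype(int); x,y,z=P[...,0],P[...,1],P[...,2]
    m=((z>5)&(z<35)&(x>540)&(x<740)&(y>-290)&(y<-40)).astype(np.uint8)
    m=cv2.morphologyEx(m,cv2.MORPH_OPEN,np.ones((3,3)))
    l=cv2.connectedComponentsWithStats(m)[1:3]; k=1+np.argmax(l[1][1:,4]); p=P[l[0]==k]; p=p[p[:,2]<14]
    r=cv2.minAreaRect(p[:,:2].astype(np.float32)); print(n,"tray",r)
    q=P[(z>62)&(z<260)&(x>380)&(x<600)&(y>-260)&(y<-110)]; print("bar",len(q),q.min(0),q.max(0))
    q=q[np.argsort(q[:,2])]; print(q[::max(1,len(q)//14)])
E
```

```text
[[   0.     -0.97   -0.25   69.48]
 [   1.     -0.      0.      0.64]
 [  -0.     -0.25    0.97 -193.88]
 [   0.      0.      0.      1.  ]] 59.10522931013233 [0.03 0.   0.   0.   0.  ]
pos [ 257.1  -677.47  190.26] yaw 20.8 tilt [-0.03  0.06] F [-0.6  -0.52  0.73] -> d [ 0.57 -0.64 -0.11] az -36.31
top tray ((575.584716796875, -227.14820861816406), (92.80284881591797, 100.07231140136719), 14.250730514526367)
bar 343 [ 388.07 -218.75   62.03] [ 598.84 -136.26  190.19]
[[ 492.07 -192.62   62.03]
 [ 479.88 -169.94   65.58]
 [ 589.72 -139.23   69.68]
 [ 482.06 -196.64   82.94]
 [ 464.18 -182.16   93.43]
 [ 458.24 -200.5   106.68]
 [ 443.67 -186.35  114.5 ]
 [ 443.57 -207.18  125.89]
 [ 435.01 -206.58  133.61]
 [ 415.34 -202.67  150.12]
 [ 425.58 -196.48  157.36]
 [ 403.95 -195.96  167.27]
 [ 398.53 -198.1   173.79]
 [ 403.94 -210.63  179.29]
 [ 401.32 -217.88  185.56]]
scene tray ((569.3806762695312, -163.84356689453125), (92.62763977050781, 223.94326782226562), 10.789685249328613)
bar 417 [ 384.59 -219.56   62.02] [ 597.27 -137.09  186.6 ]
[[ 498.92 -166.     62.02]
 [ 486.14 -182.6    67.42]
 [ 477.49 -183.53   75.97]
 [ 471.76 -186.09   85.78]
 [ 458.34 -189.61   94.53]
 [ 452.72 -202.25  102.  ]
 [ 451.67 -198.84  112.4 ]
 [ 443.45 -196.32  118.77]
 [ 439.77 -207.79  127.6 ]
 [ 432.95 -194.33  137.23]
 [ 427.23 -206.98  144.76]
 [ 418.31 -207.82  156.72]
 [ 410.26 -201.81  164.  ]
 [ 408.2  -202.43  172.73]
 [ 409.5  -211.17  181.28]]
```

play_rows([
  {"x": 0.0, "y": 0, "z": -0.06},
  {"x": 0.57, "y": -0.64, "z": -0.13, "az": -36.3},
  {"x": 0.57, "y": -0.64, "z": -0.13, "az": -36.3},
  {"x": 0.57, "y": -0.64, "z": -0.13, "az": -36.3},
  {"x": 0.57, "y": -0.64, "z": -0.13, "az": -36.3},
  {"x": 0.57, "y": -0.64, "z": -0.13, "az": -36.3},
  {"x": 0.57, "y": -0.64, "z": -0.13, "az": -36.3},
  {"x": 0.57, "y": -0.64, "z": -0.13, "az": -36.3},
])

```text
schema error: expected keys ax, ay, az, x, y, z, fingers
```

```bash
python3 - <<'E'
from h import *
goto(560,120,310,57.1); s=arm.read_state();print(s["joint_positions"],s["clock"])
for n in("top","scene"):
    d=np.load(f"/tmp/{n}.npz");P,I=d["P"],d["I"].astype(int); x,y,z=P[...,0],P[...,1],P[...,2]
    m=((z>5)&(z<35)&(x>470)&(x<680)&(y>-300)&(y<-40)).astype(np.uint8)
    m=cv2.morphologyEx(m,cv2.MORPH_OPEN,np.ones((3,3)))
    _,l,st,_=cv2.connectedComponentsWithStats(m); k=1+np.argmax(st[1:,4]); p=P[l==k]; p=p[p[:,2]<15]
    r=cv2.minAreaRect(p[:,:2].astype(np.float32)); print(n,"tray",r)
E
```

```text
pos [ 257.1  -677.47  190.26] yaw 20.8 tilt [-0.03  0.06] F [-0.6  -0.52  0.73] -> d [ 0.57 -0.64 -0.12] az -36.31
[64.82 34.37 -0.14 91.67  0.1  54.02 -4.57] 0.15
top tray ((563.3609619140625, -225.19735717773438), (115.53748321533203, 109.87210845947266), 14.250730514526367)
scene tray ((548.2186279296875, -170.42373657226562), (136.52117919921875, 223.32725524902344), 13.859572410583496)
```

All seven keys are needed in every row.

play_rows([
  {"ax": 0, "ay": 0, "az": 0, "x": 0, "y": 0, "z": -0.06, "fingers": 1},
  {"ax": 0, "ay": 0, "az": -36.3, "x": 0.57, "y": -0.64, "z": -0.13, "fingers": 1},
  {"ax": 0, "ay": 0, "az": -36.3, "x": 0.57, "y": -0.64, "z": -0.13, "fingers": 1},
  {"ax": 0, "ay": 0, "az": -36.3, "x": 0.57, "y": -0.64, "z": -0.13, "fingers": 1},
  {"ax": 0, "ay": 0, "az": -36.3, "x": 0.57, "y": -0.64, "z": -0.13, "fingers": 1},
  {"ax": 0, "ay": 0, "az": -36.3, "x": 0.57, "y": -0.64, "z": -0.13, "fingers": 1},
  {"ax": 0, "ay": 0, "az": -36.3, "x": 0.57, "y": -0.64, "z": -0.13, "fingers": 1},
  {"ax": 0, "ay": 0, "az": -36.3, "x": 0.57, "y": -0.64, "z": -0.13, "fingers": 1},
])

```text
clock: 1.15
ee_pos: [413.2, -268.6, 286.8]
eef_rot: [[0.544, 0.839, 0.0], [0.839, -0.544, -0.0], [-0.0, 0.0, -1.0]]
contact_force: [0.3, 0.2, 0.2]
gripper_width: 93.0
finger_force: 0.0
```

```bash
python3 - <<'E'
from h import *
goto(560,120,310,57.1); s=arm.read_state();print(s["joint_positions"],s["clock"])
f=grab("wrist"); save(f,"w1.png"); np.savez("/tmp/w1",P=cloud(f),I=f["image"]); P=cloud(f)
print("centre sees",P[240,320],np.nanmin(P[...,:2],(0,1)),np.nanmax(P[...,:2],(0,1)))
E
```

```text
pos [ 413.18 -268.55  286.77] yaw 57.1 tilt [ 0.01 -0.01] F [0.33 0.15 0.17] -> d [ 0.41 -0.09 -0.02] az -0.02
[ 40.14  12.72 -16.75 113.76   4.5   54.11 -11.78] 1.15
centre sees [ 383.02 -324.63    1.22] [ -28.03 -694.99] [784.77  58.13]
```

```bash
python3 - <<'E'
from h import *
goto(610,185,310,57.1)
d=np.load("/tmp/w1.npz");P,I=d["P"],d["I"].astype(int); x,y,z=P[...,0],P[...,1],P[...,2]
m=((z>5)&(z<35)&(x>440)&(x<680)&(y>-320)&(y<-30)).astype(np.uint8)
m=cv2.morphologyEx(m,cv2.MORPH_OPEN,np.ones((5,5)))
_,l,st,_=cv2.connectedComponentsWithStats(m); k=1+np.argmax(st[1:,4]); p=P[l==k];print(len(p),np.percentile(p,[1,50,99],axis=0)); p=p[p[:,2]<15]
r=cv2.minAreaRect(p[:,:2].astype(np.float32)); print("tray",r,cv2.boxPoints(r))
E
```

```text
pos [ 416.53 -260.53  287.63] yaw 57.6 tilt [0.13 0.14] F [ 1.83  6.45 -0.22] -> d [ 0.48 -0.08 -0.02] az 0.46
18112 [[ 476.8  -281.78    8.01]
 [ 548.47 -201.27   10.49]
 [ 622.33  -96.55   29.44]]
tray ((550.1781005859375, -173.060302734375), (115.89994812011719, 216.34710693359375), 14.259954452514648) [[ 467.37  -82.49]
 [ 520.66 -292.18]
 [ 632.99 -263.63]
 [ 579.7   -53.95]]
```

View pics/w1.png

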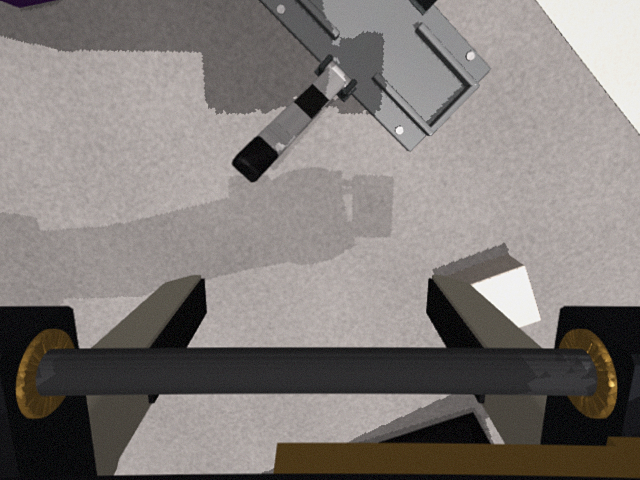

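The wrist view shows the tray at top centre (400,60), the bar's grip at (255,155) and the carton at (515,290). Moving on to the handset.

play_rows([
  {"ax": 0, "ay": 0, "az": 0, "x": 0.48, "y": -0.08, "z": -0.02, "fingers": 1},
  {"ax": 0, "ay": 0, "az": 0, "x": 0.48, "y": -0.08, "z": -0.02, "fingers": 1},
  {"ax": 0, "ay": 0, "az": 0, "x": 0.48, "y": -0.08, "z": -0.02, "fingers": 1},
  {"ax": 0, "ay": 0, "az": 0, "x": 0.48, "y": -0.08, "z": -0.02, "fingers": 1},
  {"ax": 0, "ay": 0, "az": 0, "x": 0.48, "y": -0.08, "z": -0.02, "fingers": 1},
  {"ax": 0, "ay": 0, "az": 0, "x": 0.48, "y": -0.08, "z": -0.02, "fingers": 1},
  {"ax": 0, "ay": 0, "az": 0, "x": 0.48, "y": -0.08, "z": -0.02, "fingers": 1},
  {"ax": 0, "ay": 0, "az": 0, "x": 0.48, "y": -0.08, "z": -0.02, "fingers": 1},
])

```text
clock: 2.2
ee_pos: [607.1, 178.3, 306.3]
eef_rot: [[0.542, 0.84, -0.0], [0.84, -0.542, 0.0], [0.0, -0.0, -1.0]]
contact_force: [0.3, -0.4, 0.4]
gripper_width: 93.2
finger_force: 0.0
```

play_rows([
  {"ax": 0, "ay": 0, "az": 0, "x": 0.02, "y": 0, "z": 0, "fingers": 1},
  {"ax": 0, "ay": 0, "az": 0, "x": 0.02, "y": 0, "z": 0, "fingers": 1},
  {"ax": 0, "ay": 0, "az": 0, "x": 0.02, "y": 0, "z": 0, "fingers": 1},
])

```text
clock: 2.58
ee_pos: [617.1, 190.7, 306.3]
eef_rot: [[0.545, 0.839, -0.001], [0.839, -0.545, -0.001], [-0.001, 0.0, -1.0]]
contact_force: [0.3, 0.2, -0.6]
gripper_width: 93.1
finger_force: 0.0
```

```bash
python3 - <<'E'
from h import *
f=grab("wrist"); save(f,"w2.png"); P=cloud(f); I=f["image"].astype(int); np.savez("/tmp/w2",P=P,I=I)
x,y,z=P[...,0],P[...,1],P[...,2];R,G,B=I[...,0],I[...,1],I[...,2]
def rect(m,name):
    m=cv2.morphologyEx(m.astype(np.uint8),cv2.MORPH_OPEN,np.ones((3,3)))
    _,l,st,_=cv2.connectedComponentsWithStats(m); k=1+np.argmax(st[1:,4]); m=l==k
    r=cv2.minAreaRect(P[m][:,:2].astype(np.float32)); print(name,m.sum(),np.round(r[0],1),np.round(r[1],1),round(r[2],1),"z",np.nanpercentile(z[m],[5,50,95]),cv2.boxPoints(r).round(0).tolist())
s=(x>520)&(x<720)&(y>80)&(y<330)
print("table",np.nanmedian(z[s&(z<12)]))
rect(s&(R-B>40)&(z>38)&(z<52),"sleeve")
rect(s&(z>28)&(z<42)&(x<640)&(y<182),"handset out")
rect(s&(z>31)&(z<39)&(x*.543+y*.839<(567*.543+117.5*.839+53)),"block")
goto(582,141,60,57.1)
E
```

```text
table 0.09874656242806168
sleeve 5036 [644.3 236.6] [124.6  62.6] 57.0 z [42.69 44.14 45.57] [[584.0, 201.0], [637.0, 167.0], [705.0, 272.0], [652.0, 306.0]]
handset out 2458 [586.6 148.1] [82.5 47.9] 56.8 z [31.34 34.69 36.92] [[544.0, 127.0], [584.0, 100.0], [629.0, 170.0], [589.0, 196.0]]
block 1795 [580.3 138.9] [55.5 45.5] 57.5 z [32.46 34.45 36.16] [[546.0, 128.0], [585.0, 103.0], [614.0, 150.0], [576.0, 175.0]]
pos [617.19 190.58 306.49] yaw 57.0 tilt [-0.01 -0.07] F [ 0.29 -0.42 -0.2 ] -> d [-0.06 -0.    0.25] az -0.13
```

View pics/w2.png

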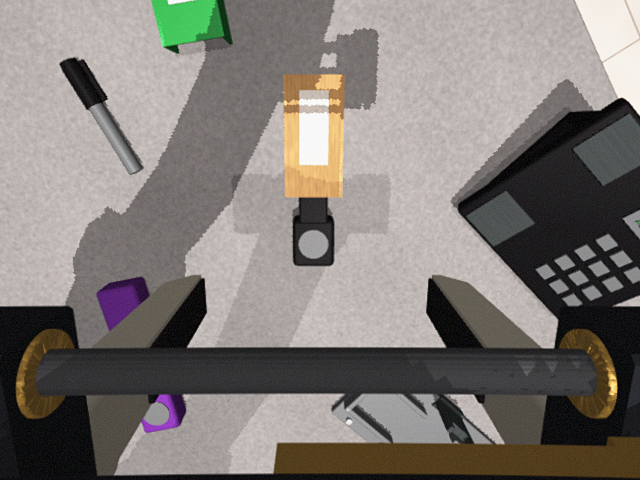

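The wrist view shows the handset block at (313,240) below the cardboard sleeve at (313,135), with nothing in the way of the fingers. Descending.

play_rows([
  {"ax": 0, "ay": 0, "az": 0, "x": -0.063, "y": -0.003, "z": 0.06, "fingers": 1},
  {"ax": 0, "ay": 0, "az": 0, "x": -0.063, "y": -0.003, "z": 0.12, "fingers": 1},
  {"ax": 0, "ay": 0, "az": 0, "x": -0.063, "y": -0.003, "z": 0.18, "fingers": 1},
  {"ax": 0, "ay": 0, "az": 0, "x": -0.063, "y": -0.003, "z": 0.24, "fingers": 1},
  {"ax": 0, "ay": 0, "az": 0, "x": -0.063, "y": -0.003, "z": 0.27, "fingers": 1},
  {"ax": 0, "ay": 0, "az": 0, "x": -0.063, "y": -0.003, "z": 0.29, "fingers": 1},
  {"ax": 0, "ay": 0, "az": 0, "x": -0.063, "y": -0.003, "z": 0.298, "fingers": 1},
  {"ax": 0, "ay": 0, "az": 0, "x": -0.063, "y": -0.003, "z": 0.298, "fingers": 1},
])

```text
clock: 3.62
ee_pos: [580.7, 140.7, 8.9]
eef_rot: [[0.544, 0.839, 0.0], [0.839, -0.544, -0.0], [-0.0, 0.0, -1.0]]
contact_force: [-0.7, 0.3, 1.2]
gripper_width: 93.4
finger_force: 0.0
```

play_rows([
  {"ax": 0, "ay": 0, "az": 0, "x": 0, "y": 0, "z": 0, "fingers": 0},
  {"ax": 0, "ay": 0, "az": 0, "x": 0, "y": 0, "z": 0, "fingers": -0.5},
  {"ax": 0, "ay": 0, "az": 0, "x": 0, "y": 0, "z": 0, "fingers": -0.5},
  {"ax": 0, "ay": 0, "az": 0, "x": 0, "y": 0, "z": 0, "fingers": -0.5},
  {"ax": 0, "ay": 0, "az": 0, "x": 0, "y": 0, "z": 0, "fingers": -0.5},
  {"ax": 0, "ay": 0, "az": 0, "x": 0, "y": 0, "z": 0, "fingers": -0.5},
], newtons=15)

```text
clock: 4.38
ee_pos: [580.6, 141.5, 8.5]
eef_rot: [[0.543, 0.84, -0.0], [0.84, -0.543, -0.0], [-0.0, -0.0, -1.0]]
contact_force: [0.8, 0.4, 0.3]
gripper_width: 37.6
finger_force: 0.0
```

play_rows([
  {"ax": 0, "ay": 0, "az": 0, "x": 0, "y": 0, "z": 0, "fingers": -0.5},
])

```text
clock: 4.5
ee_pos: [580.6, 141.5, 8.5]
eef_rot: [[0.543, 0.84, -0.0], [0.84, -0.543, -0.0], [-0.0, -0.0, -1.0]]
contact_force: [-0.0, 0.1, 0.2]
gripper_width: 27.8
finger_force: 0.0
```

```bash
python3 - <<'E'
from h import *
s=arm.read_state(); print(s["gripper_width"],s["finger_force"])
f=grab("wrist"); g=grab("scene"); x=g["image"][240:400,300:500]
im=np.zeros((480,800,3),np.uint8); im[:,:400]=cv2.resize(f["image"][150:390,220:420],(400,480)); im[:320,400:]=cv2.resize(x,(400,320))
cv2.imwrite("pics/g1.png",im[:,:,::-1])
E
```

```text
27.76513045843837 0.0
```

View pics/g1.png

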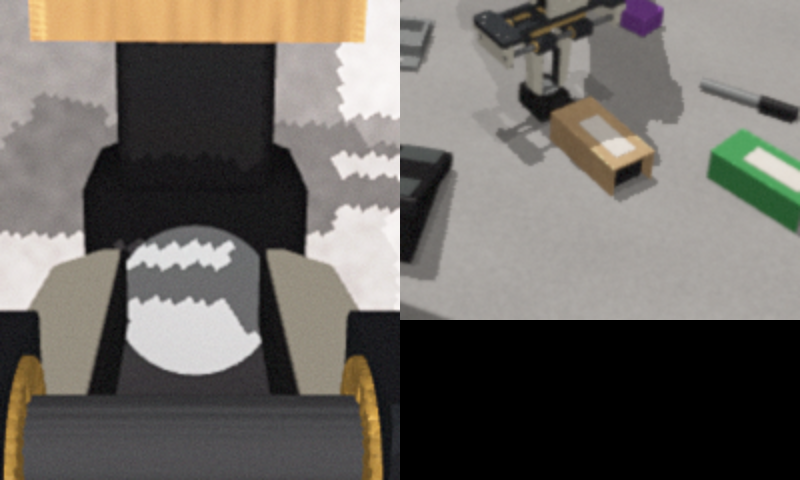

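The wrist crop shows the fingertips overlapping the block's top face, at (120,250) and (265,250), not straddling it. I'll check this in depth.

```bash
python3 - <<'E'
from h import *
s=arm.read_state(); f=grab("wrist"); P=cloud(f); R=np.array(s["eef_rot"]).reshape(3,3)
T=(P-s["ee_pos"])@R   # tool coords
for (r,c) in [(250,270),(280,272),(290,268),(300,268),(320,268),(280,315),(250,315),(230,315),(280,355),(290,354),(230,268),(335,315)]:
    print((r,c),"tool",T[r,c],"world",P[r,c],f["image"][r,c])
E
```

```text
(250, 270) tool [ 18.13 -18.99 -24.79] world [574.47 167.06  33.24] [23 20 22]
(280, 272) tool [  8.19 -17.53 -33.59] world [570.29 157.92  42.04] [148 141 124]
(290, 268) tool [  8.59 -17.87 -45.13] world [570.23 158.44  53.59] [150 141 126]
(300, 268) tool [  8.12 -16.98 -53.34] world [570.71 157.56  61.8 ] [146 138 129]
(320, 268) tool [  8.09 -15.25 -69.16] world [572.16 156.6   77.61] [151 145 127]
(280, 315) tool [  5.66  -0.24 -27.  ] world [583.43 146.4   35.45] [223 222 223]
(250, 315) tool [ 18.06  -0.23 -24.57] world [590.17 156.81  33.03] [29 19 23]
(230, 315) tool [ 27.34  -0.22 -27.23] world [595.22 164.59  35.68] [28 23 34]
(280, 355) tool [  8.59  15.77 -34.68] world [598.47 140.16  43.13] [148 143 129]
(290, 354) tool [  8.44  14.49 -44.81] world [597.31 140.74  53.26] [146 141 129]
(230, 268) tool [ 22.3  -21.62  -7.19] world [574.52 171.99  15.65] [33 33 28]
(335, 315) tool [-19.74  -0.25 -26.89] world [569.62 125.09  35.35] [219 217 218]
```

```bash
python3 - <<'E'
from h import *
P=np.load("/tmp/w2.npz")["P"]; t=P[250:420,60:260]; 
h=t[...,2]-306.5; v=h[(h>-60)&(h<200)]; print("finger z above TCP: ",np.percentile(v,[0,1,5,20,50]))
m=(h<5)&(h>-60); print(m.sum())
for r in (275,280,290,300,330): print(r,[round(float(P[r,c,2]-306.5),1) for c in (160,175,185,195,200,203)])
s=arm.read_state();print(s["gripper_width"],s["finger_force"],s["clock"],s["contact_force"])
E
```

```text
finger z above TCP:  [ 26.39  31.6   42.97  71.8  125.49]
0
275 [-305.5, -307.8, -305.8, 28.5, 28.2, -305.5]
280 [-308.6, 33.4, 33.3, 32.3, 29.3, 27.7]
290 [44.2, 44.8, 43.8, 40.8, 34.6, 30.1]
300 [53.5, 53.9, 49.1, 42.5, 36.0, 31.8]
330 [74.4, 66.7, 56.4, 44.1, -307.2, -304.2]
23.53351949756456 0.0 4.65 [0.19 0.35 0.02]
```

Fingertips in depth end about 28 mm short of the reported TCP, and the jaws closed with no contact. So I'll open and descend in stages, watching the force.

play_rows([
  {"ax": 0, "ay": 0, "az": 0, "x": 0, "y": 0, "z": 0, "fingers": 0.6},
  {"ax": 0, "ay": 0, "az": 0, "x": 0, "y": 0, "z": 0, "fingers": 0.6},
  {"ax": 0, "ay": 0, "az": 0, "x": 0, "y": 0, "z": 0, "fingers": 0.6},
  {"ax": 0, "ay": 0, "az": 0, "x": 0, "y": 0, "z": 0, "fingers": 0.6},
  {"ax": 0, "ay": 0, "az": 0, "x": 0, "y": 0, "z": 0.003, "fingers": 0.6},
  {"ax": 0, "ay": 0, "az": 0, "x": 0, "y": 0, "z": 0.006, "fingers": 0.6},
  {"ax": 0, "ay": 0, "az": 0, "x": 0, "y": 0, "z": 0.009, "fingers": 0.6},
  {"ax": 0, "ay": 0, "az": 0, "x": 0, "y": 0, "z": 0.009, "fingers": 0.6},
])

```text
clock: 5.65
ee_pos: [580.4, 141.5, -0.9]
eef_rot: [[0.543, 0.84, -0.001], [0.84, -0.543, -0.0], [-0.0, -0.0, -1.0]]
contact_force: [0.8, -0.6, 0.5]
gripper_width: 74.0
finger_force: 0.0
```

```bash
python3 - <<'E'
from h import *
s=arm.read_state();print(s["gripper_width"],s["ee_pos"],s["contact_force"])
P=cloud(grab("wrist")); R=np.array(s["eef_rot"]).reshape(3,3); T=(P-s["ee_pos"])@R
m=(abs(T[...,1])>30)&(abs(T[...,1])<70)&(T[...,0]<14)&(T[...,0]>-14); w=P[...,2][m]; w=w[w<120]
print(np.histogram(w,bins=np.arange(-10,121,5)))
E
```

```text
74.0120829381937 [580.39 141.48  -0.86] [ 0.84 -0.57  0.49]
(array([   0, 3112, 4135,    0,    0,    0,    0,  219,  448,  561,  630,  688,  753,  856,  897,  914,  983, 1031, 1071,  448,  396,  615,  921,
       1253, 1428, 1359]), array([-10,  -5,   0,   5,  10,  15,  20,  25,  30,  35,  40,  45,  50,  55,  60,  65,  70,  75,  80,  85,  90,  95, 100, 105, 110, 115, 120]))
```

At a reading of -0.9 mm the tips sit at about 27 mm with no contact. The reported TCP is therefore about 27.5 mm below the true tips, and I'll allow for that from here on.

play_rows([
  {"ax": 0, "ay": 0, "az": 0, "x": 0, "y": 0, "z": 0.005, "fingers": 0.6},
  {"ax": 0, "ay": 0, "az": 0, "x": 0, "y": 0, "z": 0.01, "fingers": 0.6},
  {"ax": 0, "ay": 0, "az": 0, "x": 0, "y": 0, "z": 0.014, "fingers": 0.6},
  {"ax": 0, "ay": 0, "az": 0, "x": 0, "y": 0, "z": 0.017, "fingers": 0.6},
  {"ax": 0, "ay": 0, "az": 0, "x": 0, "y": 0, "z": 0.019, "fingers": 0.6},
])

```text
clock: 6.32
ee_pos: [580.5, 141.5, -19.8]
eef_rot: [[0.543, 0.839, -0.0], [0.839, -0.543, -0.0], [-0.0, -0.0, -1.0]]
contact_force: [-0.1, 0.8, -1.0]
gripper_width: 74.4
finger_force: 0.0
```

play_rows([
  {"ax": 0, "ay": 0, "az": 0, "x": 0, "y": 0, "z": 0, "fingers": -0.3},
  {"ax": 0, "ay": 0, "az": 0, "x": 0, "y": 0, "z": 0, "fingers": -0.3},
  {"ax": 0, "ay": 0, "az": 0, "x": 0, "y": 0, "z": 0, "fingers": -0.3},
  {"ax": 0, "ay": 0, "az": 0, "x": 0, "y": 0, "z": 0, "fingers": -0.3},
  {"ax": 0, "ay": 0, "az": 0, "x": 0, "y": 0, "z": 0, "fingers": -0.3},
  {"ax": 0, "ay": 0, "az": 0, "x": 0, "y": 0, "z": 0, "fingers": -0.3},
], newtons=15)

```text
clock: 7.08
ee_pos: [580.7, 141.5, -19.3]
eef_rot: [[0.543, 0.839, 0.0], [0.839, -0.543, 0.0], [0.0, 0.0, -1.0]]
contact_force: [-0.6, 0.3, 1.9]
gripper_width: 48.2
finger_force: 15.0
```

play_rows([
  {"ax": 0, "ay": 0, "az": 0, "x": -0.015, "y": 0, "z": 0, "fingers": -0.3},
  {"ax": 0, "ay": 0, "az": 0, "x": -0.04, "y": 0, "z": 0, "fingers": -0.3},
  {"ax": 0, "ay": 0, "az": 0, "x": -0.07, "y": 0, "z": 0, "fingers": -0.3},
  {"ax": 0, "ay": 0, "az": 0, "x": -0.1, "y": 0, "z": 0, "fingers": -0.3},
  {"ax": 0, "ay": 0, "az": 0, "x": -0.13, "y": 0, "z": 0, "fingers": -0.3},
  {"ax": 0, "ay": 0, "az": 0, "x": -0.16, "y": 0, "z": 0, "fingers": -0.3},
  {"ax": 0, "ay": 0, "az": 0, "x": -0.18, "y": 0, "z": 0, "fingers": -0.3},
  {"ax": 0, "ay": 0, "az": 0, "x": -0.18, "y": 0, "z": 0, "fingers": -0.3},
])

```text
clock: 8.07
ee_pos: [481.4, -11.4, -19.4]
eef_rot: [[0.545, 0.838, -0.002], [0.838, -0.545, -0.001], [-0.002, -0.001, -1.0]]
contact_force: [-0.9, -0.6, 0.2]
gripper_width: 47.8
finger_force: 15.0
```

play_rows([
  {"ax": 0, "ay": 0, "az": 0, "x": 0, "y": 0, "z": 0, "fingers": -0.3},
  {"ax": 0, "ay": 0, "az": 0, "x": 0, "y": 0, "z": 0, "fingers": 0.5},
  {"ax": 0, "ay": 0, "az": 0, "x": 0, "y": 0, "z": 0, "fingers": 0.8},
  {"ax": 0, "ay": 0, "az": 0, "x": 0, "y": 0, "z": 0, "fingers": 0.8},
  {"ax": 0, "ay": 0, "az": 0, "x": 0, "y": 0, "z": -0.03, "fingers": 0.8},
  {"ax": 0, "ay": 0, "az": 0, "x": 0, "y": 0, "z": -0.08, "fingers": 0.8},
  {"ax": 0, "ay": 0, "az": 0, "x": 0.06, "y": 0, "z": -0.13, "fingers": 0.8},
  {"ax": 0, "ay": 0, "az": 0, "x": 0.12, "y": 0, "z": -0.15, "fingers": 0.8},
])

```text
clock: 9.07
ee_pos: [541.3, 79.1, 127.0]
eef_rot: [[0.546, 0.838, 0.002], [0.838, -0.546, 0.0], [0.001, 0.002, -1.0]]
contact_force: [1.5, -0.5, -1.0]
gripper_width: 83.6
finger_force: 0.0
```

play_rows([
  {"ax": 0, "ay": 0, "az": 0, "x": 0.015, "y": 0, "z": -0.12, "fingers": 0.8},
  {"ax": 0, "ay": 0, "az": 0, "x": 0.015, "y": 0, "z": -0.12, "fingers": 0.8},
  {"ax": 0, "ay": 0, "az": 0, "x": 0.015, "y": 0, "z": -0.12, "fingers": 0.8},
  {"ax": 0, "ay": 0, "az": 0, "x": 0.015, "y": 0, "z": -0.12, "fingers": 0.8},
])

```text
clock: 9.57
ee_pos: [547.9, 91.3, 244.0]
eef_rot: [[0.543, 0.839, -0.0], [0.839, -0.543, -0.001], [-0.001, -0.0, -1.0]]
contact_force: [-0.1, -0.3, 0.1]
gripper_width: 83.8
finger_force: 0.0
```

```bash
cat > meas.py <<'E'
from h import *
f=grab("wrist"); P=cloud(f); I=f["image"].astype(int); np.savez("/tmp/w3",P=P,I=I); save(f,"w3.png")
x,y,z=P[...,0],P[...,1],P[...,2];R,G,B=I[...,0],I[...,1],I[...,2]
ax=np.array([.543,.839]); 
m=((x>400)&(x<640)&(y>-80)&(y<170)&(z>26)&(z<42)&(R<120)&(abs(R-B)<30)).astype(np.uint8)
m=cv2.morphologyEx(m,cv2.MORPH_OPEN,np.ones((3,3)))
_,l,st,_=cv2.connectedComponentsWithStats(m);k=1+np.argmax(st[1:,4]);m=l==k
r=cv2.minAreaRect(P[m][:,:2].astype(np.float32)); print("handset",m.sum(),r,"z",np.nanpercentile(z[m],[5,50,95]))
goto(*r[0],60,57)
E
python3 meas.py
```

```text
handset 6947 ((521.2702026367188, 48.04887390136719), (198.3818359375, 47.15468215942383), 56.70792770385742) z [31.91 34.62 36.96]
pos [547.52  91.15 243.34] yaw 57.1 tilt [-0.11 -0.04] F [-0.25 -0.24  0.43] -> d [-0.05  0.    0.18] az 0.08
```

View pics/w3.png

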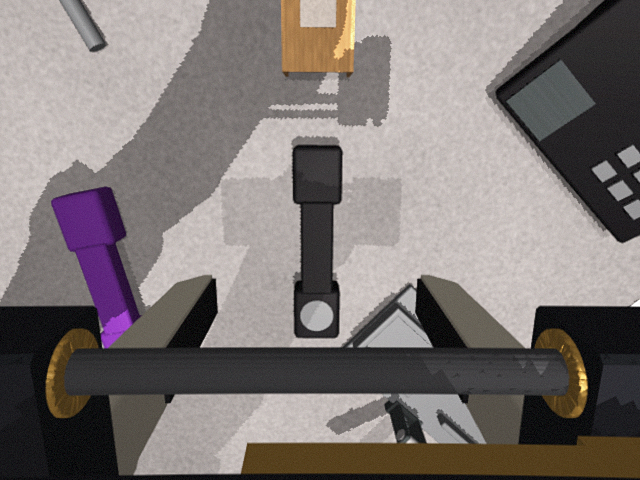

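The handset lies fully out, with its blocks at (317,175) and (317,310) and the sleeve mouth at (318,72). Before regrasping I'll look at the empty tray from close up.

```bash
python3 - <<'E'
from h import *
np.set_printoptions(precision=4,suppress=True)
goto(535,-115,290,104.3)
E
```

```text
pos [547.5159  91.1483 243.3366] yaw 57.1 tilt [-0.1113 -0.0429] F [-0.2544 -0.2404  0.426 ] -> d [-0.1799  0.1015 -0.0465] az -47.22
```

play_rows([
  {"ax": 0, "ay": 0, "az": -47.2, "x": -0.18, "y": 0.1, "z": -0.047, "fingers": 0.8},
  {"ax": 0, "ay": 0, "az": -47.2, "x": -0.18, "y": 0.1, "z": -0.047, "fingers": 0.8},
  {"ax": 0, "ay": 0, "az": -47.2, "x": -0.18, "y": 0.1, "z": -0.047, "fingers": 0.8},
  {"ax": 0, "ay": 0, "az": -47.2, "x": -0.18, "y": 0.1, "z": -0.047, "fingers": 0.8},
  {"ax": 0, "ay": 0, "az": -47.2, "x": -0.18, "y": 0.1, "z": -0.047, "fingers": 0.8},
  {"ax": 0, "ay": 0, "az": -47.2, "x": -0.18, "y": 0.1, "z": -0.047, "fingers": 0.8},
  {"ax": 0, "ay": 0, "az": -47.2, "x": -0.18, "y": 0.1, "z": -0.047, "fingers": 0.8},
  {"ax": 0, "ay": 0, "az": -47.2, "x": -0.18, "y": 0.1, "z": -0.047, "fingers": 0.8},
])

```text
clock: 10.62
ee_pos: [534.5, -113.0, 291.2]
eef_rot: [[-0.247, 0.969, -0.001], [0.969, 0.247, 0.0], [0.0, -0.001, -1.0]]
contact_force: [0.1, 0.6, 0.1]
gripper_width: 83.6
finger_force: 0.0
```

```bash
python3 - <<'E'
from h import *
s=arm.read_state(); print(s["ee_pos"],s["joint_positions"])
f=grab("wrist"); save(f,"t1.png"); P=cloud(f); np.savez("/tmp/t1",P=P,I=f["image"],T=f["T"])
x,y,z=P[...,0],P[...,1],P[...,2]
print("table",np.nanmedian(z[(abs(z)<4)]))
near=(abs((x-550)*.969+(y+173)*.246)<75)&(abs(-(x-550)*.246+(y+173)*.969)<130)
m=(near&(z>5)&(z<35)).astype(np.uint8); m=cv2.morphologyEx(m,cv2.MORPH_OPEN,np.ones((3,3)))
_,l,st,_=cv2.connectedComponentsWithStats(m);k=1+np.argmax(st[1:,4]);p=P[l==k]; b=p[p[:,2]<15]
r=cv2.minAreaRect(b[:,:2].astype(np.float32)); print("base",r,len(b))
th=np.radians(14.3);ex=np.array([np.cos(th),np.sin(th)]);ey=np.array([-ex[1],ex[0]])
q=(p[:,:2]-[550,-173]); u,v=q@ex,q@ey
w=(p[:,2]>24)&(p[:,2]<32)
print("wall z",np.median(p[w,2]),"floor z",np.median(p[(abs(u)<20)&(abs(v)<40),2]))
for lo,hi in((-100,-35),(35,100)):
    for sg in(-1,1):
        g=w&(v>lo)&(v<hi)&(u*sg>20)&(u*sg<45); print("long wall v",lo,"side",sg,g.sum(),np.percentile(u[g],[2,50,98]), np.polyfit(v[g],u[g],1)[0]*57.3)
for sg in(-1,1):
    g=w&(abs(u)<24)&(v*sg>90); print("end",sg,g.sum(),np.percentile(v[g],[2,50,98]))
E
```

```text
[ 534.47 -113.03  291.17] [ 36.62  20.07 -40.98 106.38  15.19  59.14   3.75]
table 0.10775539058070649
base ((546.30810546875, -170.73779296875), (129.0152130126953, 222.1061248779297), 14.208581924438477) 15582
wall z 27.904578107784573 floor z 10.26704138936384
long wall v -100 side -1 315 [-33.43 -29.92 -26.62] -0.059679718840256975
long wall v -100 side 1 318 [27.46 30.79 34.3 ] 0.6597613483768603
long wall v 35 side -1 385 [-32.33 -28.93 -25.7 ] 0.25147842820458854
long wall v 35 side 1 396 [28.18 31.59 35.05] 0.4146664349343211
end -1 250 [-107.58 -103.73 -101.18]
end 1 316 [107.65 110.78 113.86]
```

View pics/t1.png

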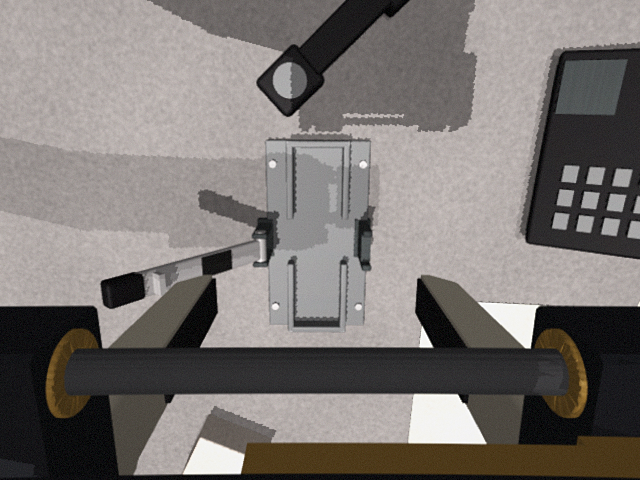

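The tray view shows the pocket centred near (318,235), the bar on its left with the grip at (122,290), and the handset at the top. Computed seat: (550.1,-169.7), floor 10.3, handset yaw to be 104.

```bash
python3 - <<'E'
from h import *
np.set_printoptions(precision=4,suppress=True)
goto(521.3,48.0,100,56.8)
E
```

```text
pos [ 534.5252 -113.1123  291.3226] yaw 104.3 tilt [-0.0254  0.0027] F [-0.7092  0.0299  1.1608] -> d [0.1594 0.027  0.1913] az 47.49
```

play_rows([
  {"ax": 0, "ay": 0, "az": 47.5, "x": 0.159, "y": 0.027, "z": 0.19, "fingers": 0.8},
  {"ax": 0, "ay": 0, "az": 47.5, "x": 0.159, "y": 0.027, "z": 0.19, "fingers": 0.8},
  {"ax": 0, "ay": 0, "az": 47.5, "x": 0.159, "y": 0.027, "z": 0.19, "fingers": 0.8},
  {"ax": 0, "ay": 0, "az": 47.5, "x": 0.159, "y": 0.027, "z": 0.19, "fingers": 0.8},
  {"ax": 0, "ay": 0, "az": 47.5, "x": 0.159, "y": 0.027, "z": 0.19, "fingers": 0.8},
  {"ax": 0, "ay": 0, "az": 47.5, "x": 0.159, "y": 0.027, "z": 0.19, "fingers": 0.8},
  {"ax": 0, "ay": 0, "az": 47.5, "x": 0.159, "y": 0.027, "z": 0.19, "fingers": 0.8},
  {"ax": 0, "ay": 0, "az": 47.5, "x": 0.159, "y": 0.027, "z": 0.19, "fingers": 0.8},
])

```text
clock: 11.68
ee_pos: [522.1, 46.1, 102.4]
eef_rot: [[0.548, 0.837, 0.001], [0.837, -0.548, -0.0], [0.001, 0.001, -1.0]]
contact_force: [-0.1, 0.5, 0.1]
gripper_width: 83.6
finger_force: 0.0
```

```bash
python3 - <<'E'
from h import *
np.set_printoptions(precision=4,suppress=True)
goto(521.3,48.0,-17.5,56.8)
E
```

```text
pos [522.0656  46.1382 102.3507] yaw 56.8 tilt [ 0.0795 -0.0048] F [-0.1498  0.4546  0.1112] -> d [ 0.0011 -0.0018  0.1198] az -0.02
```

play_rows([
  {"ax": 0, "ay": 0, "az": 0, "x": 0, "y": 0, "z": 0.04, "fingers": 0.6},
  {"ax": 0, "ay": 0, "az": 0, "x": 0, "y": 0, "z": 0.07, "fingers": 0.5},
  {"ax": 0, "ay": 0, "az": 0, "x": 0, "y": 0, "z": 0.095, "fingers": 0.5},
  {"ax": 0, "ay": 0, "az": 0, "x": 0, "y": 0, "z": 0.112, "fingers": 0.5},
  {"ax": 0, "ay": 0, "az": 0, "x": 0, "y": 0, "z": 0.1185, "fingers": 0.5},
  {"ax": 0, "ay": 0, "az": 0, "x": 0, "y": 0, "z": 0.1185, "fingers": 0.5},
])

```text
clock: 12.42
ee_pos: [521.7, 46.7, -16.7]
eef_rot: [[0.548, 0.836, 0.0], [0.836, -0.548, -0.0], [0.0, 0.0, -1.0]]
contact_force: [-0.1, 0.1, 0.6]
gripper_width: 69.7
finger_force: 0.0
```

play_rows([
  {"ax": 0, "ay": 0, "az": 0, "x": 0, "y": 0, "z": 0, "fingers": -0.7},
  {"ax": 0, "ay": 0, "az": 0, "x": 0, "y": 0, "z": 0, "fingers": -0.7},
  {"ax": 0, "ay": 0, "az": 0, "x": 0, "y": 0, "z": 0, "fingers": -0.7},
  {"ax": 0, "ay": 0, "az": 0, "x": 0, "y": 0, "z": 0, "fingers": -0.7},
  {"ax": 0, "ay": 0, "az": 0, "x": 0, "y": 0, "z": 0, "fingers": -0.7},
  {"ax": 0, "ay": 0, "az": 0, "x": 0, "y": 0, "z": 0, "fingers": -0.7},
  {"ax": 0, "ay": 0, "az": 0, "x": 0, "y": 0, "z": 0, "fingers": -0.7},
], newtons=25)

```text
clock: 13.3
ee_pos: [521.4, 47.1, -16.8]
eef_rot: [[0.548, 0.837, 0.0], [0.837, -0.548, -0.0], [-0.0, 0.0, -1.0]]
contact_force: [-1.8, 1.0, 5.9]
gripper_width: 32.4
finger_force: 25.0
```

Now lift gently, then check the hand geometry. The gripper body could clip the leaning bar over the tray.

play_rows([
  {"ax": 0, "ay": 0, "az": 0, "x": 0, "y": 0, "z": -0.01, "fingers": -0.7},
  {"ax": 0, "ay": 0, "az": 0, "x": 0, "y": 0, "z": -0.03, "fingers": -0.7},
  {"ax": 0, "ay": 0, "az": 0, "x": 0, "y": 0, "z": -0.06, "fingers": -0.7},
  {"ax": 0, "ay": 0, "az": 0, "x": 0, "y": 0, "z": -0.1, "fingers": -0.7},
  {"ax": 0, "ay": 0, "az": 0, "x": 0, "y": 0, "z": -0.14, "fingers": -0.7},
  {"ax": 0, "ay": 0, "az": 0, "x": 0, "y": 0, "z": -0.17, "fingers": -0.7},
  {"ax": 0, "ay": 0, "az": 0, "x": 0, "y": 0, "z": -0.18, "fingers": -0.7},
  {"ax": 0, "ay": 0, "az": 0, "x": 0, "y": 0, "z": -0.18, "fingers": -0.7},
])

```text
clock: 14.3
ee_pos: [521.4, 46.8, 163.1]
eef_rot: [[0.548, 0.836, 0.001], [0.836, -0.548, -0.0], [0.0, 0.001, -1.0]]
contact_force: [0.1, -0.6, -2.9]
gripper_width: 31.9
finger_force: 25.0
```

```bash
python3 - <<'E'
from h import *
s=arm.read_state(); print(s["ee_pos"],s["contact_force"],s["gripper_width"],s["finger_force"])
f=grab("wrist"); save(f,"h1.png"); P=cloud(f); R=np.array(s["eef_rot"]).reshape(3,3); T=(P-s["ee_pos"])@R; I=f["image"].astype(int)
x,y,z=T[...,0],T[...,1],T[...,2]
# hand parts
for (r,c) in [(320,40),(370,60),(380,320),(460,320),(470,100),(470,600),(450,20),(310,590),(400,20)]: print((r,c),T[r,c],I[r,c])
b=(z<-70); print("body pts: z deepest(toward tip) by |y| band")
for lo in range(0,110,10):
    m=b&(abs(y)>=lo)&(abs(y)<lo+10); 
    if m.sum(): print(lo,m.sum(),np.nanpercentile(z[m],[50,95,100]))
# handset in hand
m=((abs(x)<120)&(abs(y)<32)&(z>-40)&(z<0)&(I[...,0]<110)).astype(np.uint8); m=cv2.morphologyEx(m,cv2.MORPH_OPEN,np.ones((3,3)))
_,l,st,_=cv2.connectedComponentsWithStats(m);k=1+np.argmax(st[1:,4]);m=l==k; p=T[m]
print("handset tool x",np.percentile(p[:,0],[0,1,99,100]))
for a,bb in((50,95),(-95,-50),(15,40)):
    g=p[(p[:,0]>a)&(p[:,0]<bb)]
    if len(g): print(a,len(g),"y",np.percentile(g[:,1],[2,50,98]),"z",np.percentile(g[:,2],[2,10,50]))
E
```

```text
[521.43  46.76 163.14] [ 0.1  -0.6  -2.91] 31.869924526549568 24.99950498342514
(320, 40) [-104.26 -249.12  162.59] [180 172 170]
(370, 60) [  33.42  -38.04 -136.97] [35 33 41]
(380, 320) [  26.54    0.81 -129.65] [78 76 80]
(460, 320) [  21.37    0.7  -141.69] [127  96  47]
(470, 100) [  21.19  -30.64 -142.93] [119  91  44]
(470, 600) [  21.28   40.4  -142.83] [118  87  39]
(450, 20) [-242.94 -289.61  163.91] [238 233 231]
(310, 590) [-95.13 247.41 163.53] [242 238 237]
(400, 20) [-186.89 -280.5   163.34] [243 238 236]
body pts: z deepest(toward tip) by |y| band
0 10212 [-130.64 -126.36 -123.57]
10 21170 [-131.1   -90.29  -70.02]
20 23252 [-135.71 -117.58  -70.01]
30 21748 [-135.73 -121.49 -115.83]
40 10459 [-135.57 -121.43 -115.83]
50 2309 [-128.84 -125.41 -123.97]
handset tool x [-49.31 -49.05 -43.53 -43.27]
```

View pics/h1.png

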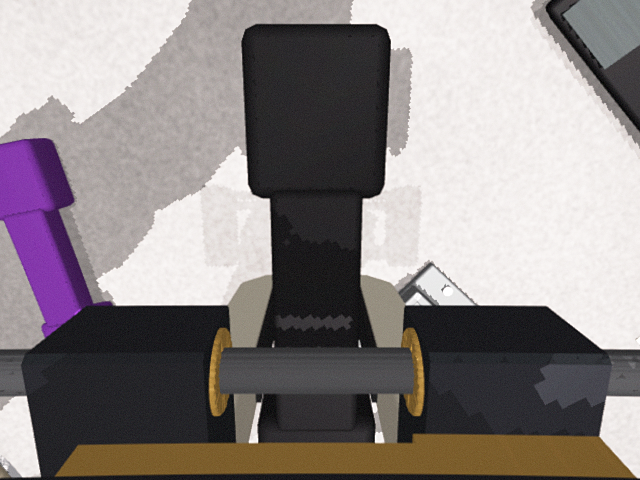

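The handset is held level across its handle, with the far block at (316,110). Now measure its offset in the hand.

```bash
python3 - <<'E'
from h import *
s=arm.read_state(); f=grab("wrist"); P=cloud(f); R=np.array(s["eef_rot"]).reshape(3,3); T=(P-s["ee_pos"])@R; I=f["image"].astype(int)
x,y,z=T[...,0],T[...,1],T[...,2]
m=(x>20)&(x<120)&(abs(y)<35)&(z>-60)&(z<-46); g=T[m]
print("far end x",np.percentile(g[:,0],[99,99.8]),)
b=g[(g[:,0]>55)&(g[:,0]<90)]; print("block y",np.percentile(b[:,1],[1,50,99]),"z",np.percentile(b[:,2],[5,50,95]))
b=g[(g[:,0]>20)&(g[:,0]<40)]; print("handle y",np.percentile(b[:,1],[1,50,99]),"z",np.median(b[:,2]))
np.set_printoptions(precision=4,suppress=True)
goto(550.1,-169.7,160,104)
E
```

```text
far end x [98.17 99.23]
block y [-23.07   0.18  23.27] z [-51.9  -50.79 -49.21]
handle y [-15.27   0.17  15.83] z -52.82314584169452
pos [520.7966  46.7379 161.9703] yaw 56.8 tilt [-0.0994 -0.0192] F [-0.6672  0.0829 -2.9703] -> d [-0.165   0.1431  0.002 ] az -47.22
```

play_rows([
  {"ax": 0, "ay": 0, "az": -9, "x": -0.02, "y": 0.017, "z": 0, "fingers": -0.7},
  {"ax": 0, "ay": 0, "az": -18, "x": -0.05, "y": 0.043, "z": 0, "fingers": -0.7},
  {"ax": 0, "ay": 0, "az": -27, "x": -0.08, "y": 0.069, "z": 0, "fingers": -0.7},
  {"ax": 0, "ay": 0, "az": -36, "x": -0.11, "y": 0.095, "z": 0, "fingers": -0.7},
  {"ax": 0, "ay": 0, "az": -43, "x": -0.14, "y": 0.121, "z": 0, "fingers": -0.7},
  {"ax": 0, "ay": 0, "az": -47.2, "x": -0.158, "y": 0.137, "z": 0, "fingers": -0.7},
  {"ax": 0, "ay": 0, "az": -47.2, "x": -0.165, "y": 0.143, "z": 0, "fingers": -0.7},
  {"ax": 0, "ay": 0, "az": -47.2, "x": -0.165, "y": 0.143, "z": 0, "fingers": -0.7},
])

```text
clock: 15.4
ee_pos: [550.3, -169.0, 162.1]
eef_rot: [[-0.24, 0.971, -0.001], [0.971, 0.24, 0.001], [0.001, -0.001, -1.0]]
contact_force: [0.4, 1.2, -1.4]
gripper_width: 31.7
finger_force: 25.0
```

play_rows([
  {"ax": 0, "ay": 0, "az": 0, "x": 0, "y": 0, "z": 0.04, "fingers": -0.7},
  {"ax": 0, "ay": 0, "az": 0, "x": 0, "y": 0, "z": 0.08, "fingers": -0.7},
  {"ax": 0, "ay": 0, "az": 0, "x": 0, "y": 0, "z": 0.1, "fingers": -0.7},
  {"ax": 0, "ay": 0, "az": 0, "x": 0, "y": 0, "z": 0.1, "fingers": -0.7},
  {"ax": 0, "ay": 0, "az": 0, "x": 0, "y": 0, "z": 0.1, "fingers": -0.7},
])

```text
clock: 16.02
ee_pos: [551.4, -168.2, 63.9]
eef_rot: [[-0.243, 0.97, 0.001], [0.97, 0.243, 0.0], [-0.0, 0.001, -1.0]]
contact_force: [0.1, -0.7, -1.9]
gripper_width: 31.6
finger_force: 25.0
```

```bash
python3 - <<'E'
from h import *
np.set_printoptions(precision=4,suppress=True)
goto(550.1,-169.7,-6.5,104)
f=grab("wrist"); save(f,"h2.png"); P=cloud(f); np.savez("/tmp/h2",P=P,I=f["image"])
c=np.array([550.1,-169.7]);th=np.radians(13.95);ex=np.array([np.cos(th),np.sin(th)]);ey=np.array([-ex[1],ex[0]])
q=P[...,:2]-c;u=q@ex;v=q@ey;z=P[...,2]
w=(z>25)&(z<31)
for sg in(-1,1):
    g=w&(v>35)&(v<100)&(u*sg>22)&(u*sg<42); print("wall",sg,g.sum(),np.percentile(u[g],[2,50,98]) if g.any() else "")
g=w&(abs(u)<24)&(v>98)&(v<120); print("end",g.sum(),np.percentile(v[g],[2,50,98]) if g.any() else "")
g=(z>85)&(z<105)&(abs(u)<30)&(v>55)&(v<110); print("block u",np.percentile(u[g],[1,50,99]),"v max",np.percentile(v[g],[1,99,99.8]),np.median(z[g]))
E
```

```text
pos [ 551.3573 -168.2206   63.9079] yaw 104.0 tilt [0.0519 0.0065] F [ 0.058  -0.6703 -1.9165] -> d [-0.0011 -0.0016  0.0704] az 0.04
wall -1 0 
wall 1 0 
end 0 Traceback (most recent call last):
  File "<stdin>", line 11, in <module>
    return _quantile_unchecked(
        a, q, axis, out, overwrite_input, method, keepdims, weights)
    return _ureduce(a,
                    func=_quantile_ureduce_func,
    ...<5 lines>...
                    overwrite_input=overwrite_input,
                    method=method)
    r = func(a, **kwargs)
    result = _quantile(arr,
                       quantiles=q,
    ...<2 lines>...
                       out=out,
                       weights=wgt)
    slices_having_nans = np.isnan(arr[-1, ...])
                                  ~~~^^^^^^^^^
IndexError: index -1 is out of bounds for axis 0 with size 0
```

View pics/h2.png

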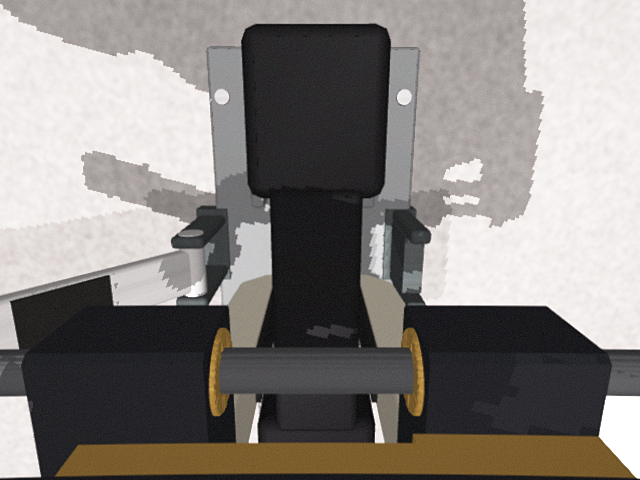

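The view (my tenth and last) shows the handset centred over the tray between the hinge (195,255) and the catch (410,250), with the bar on the left clear. Correct by the small offset and lower to just above the walls.

play_rows([
  {"ax": 0, "ay": 0, "az": 0, "x": -0.001, "y": -0.0016, "z": 0.02, "fingers": -0.7},
  {"ax": 0, "ay": 0, "az": 0, "x": -0.001, "y": -0.0016, "z": 0.042, "fingers": -0.7},
  {"ax": 0, "ay": 0, "az": 0, "x": -0.001, "y": -0.0016, "z": 0.045, "fingers": -0.7},
  {"ax": 0, "ay": 0, "az": 0, "x": -0.001, "y": -0.0016, "z": 0.045, "fingers": -0.7},
  {"ax": 0, "ay": 0, "az": 0, "x": -0.001, "y": -0.0016, "z": 0.045, "fingers": -0.7},
])

```text
clock: 16.7
ee_pos: [550.1, -170.8, 19.1]
eef_rot: [[-0.242, 0.97, 0.001], [0.97, 0.242, -0.0], [-0.001, 0.001, -1.0]]
contact_force: [-0.1, 0.6, -1.9]
gripper_width: 31.4
finger_force: 25.0
```

```bash
python3 - <<'E'
from h import *
np.set_printoptions(precision=4,suppress=True)
goto(550.1,-169.7,-6.5,104)
f=grab("wrist"); P=cloud(f)
c=np.array([550.1,-169.7]);th=np.radians(13.95);ex=np.array([np.cos(th),np.sin(th)]);ey=np.array([-ex[1],ex[0]])
q=P[...,:2]-c;u=q@ex;v=q@ey;z=P[...,2]
def pr(n,g,a): print(n,g.sum(),np.percentile(a[g],[1,50,99]) if g.any() else "")
pr("base u",(z>6)&(z<14)&(v>40)&(v<105)&(abs(u)<75),u); pr("base v",(z>6)&(z<14)&(abs(u)>35)&(abs(u)<55)&(v>60)&(v<130),v)
for sg in(-1,1): pr("wall",(z>24)&(z<32)&(v>30)&(v<105)&(u*sg>20)&(u*sg<45),u)
pr("end",(z>24)&(z<32)&(abs(u)<24)&(v>100)&(v<125),v)
b=(z>66)&(z<78)&(abs(u)<30)&(v>50)&(v<115); pr("block u",b,u); pr("block v",b,v); pr("z",b,z)
E
```

```text
pos [ 550.0587 -170.781    19.0745] yaw 104.0 tilt [ 0.0817 -0.0198] F [-0.0862  0.5739 -1.903 ] -> d [0.0011 0.0003 0.0256] az -0.02
base u 13153 [-57.937  -37.5594  56.4009]
base v 9454 [ 60.5267  86.4177 109.7414]
wall 1821 [-34.8318 -32.5512 -27.7415]
wall 1896 [26.3967 30.7837 33.1732]
end 1331 [106.1379 108.1219 110.1152]
block u 21950 [-23.8183  -0.905   21.7515]
block v 21950 [50.4992 75.2635 97.315 ]
z 21950 [66.6986 69.7586 71.3759]
```

play_rows([
  {"ax": 0, "ay": 0, "az": 0, "x": 0.001, "y": 0, "z": 0.005, "fingers": -0.7},
  {"ax": 0, "ay": 0, "az": 0, "x": 0.001, "y": 0, "z": 0.01, "fingers": -0.7},
  {"ax": 0, "ay": 0, "az": 0, "x": 0.001, "y": 0, "z": 0.014, "fingers": -0.7},
  {"ax": 0, "ay": 0, "az": 0, "x": 0.001, "y": 0, "z": 0.018, "fingers": -0.7},
  {"ax": 0, "ay": 0, "az": 0, "x": 0.001, "y": 0, "z": 0.021, "fingers": -0.7},
  {"ax": 0, "ay": 0, "az": 0, "x": 0.001, "y": 0, "z": 0.023, "fingers": -0.7},
  {"ax": 0, "ay": 0, "az": 0, "x": 0.001, "y": 0, "z": 0.0245, "fingers": -0.7},
  {"ax": 0, "ay": 0, "az": 0, "x": 0.001, "y": 0, "z": 0.0245, "fingers": -0.7},
])

```text
clock: 17.75
ee_pos: [549.2, -169.7, -6.5]
eef_rot: [[-0.242, 0.97, -0.0], [0.97, 0.242, -0.0], [-0.0, -0.0, -1.0]]
contact_force: [0.3, -0.2, -1.8]
gripper_width: 32.4
finger_force: 25.0
```

play_rows([
  {"ax": 0, "ay": 0, "az": 0, "x": 0, "y": 0, "z": 0.001, "fingers": -0.7},
  {"ax": 0, "ay": 0, "az": 0, "x": 0, "y": 0, "z": 0.001, "fingers": -0.7},
])

```text
clock: 18.0
ee_pos: [549.3, -169.7, -6.8]
eef_rot: [[-0.242, 0.97, 0.0], [0.97, 0.242, -0.001], [-0.001, 0.0, -1.0]]
contact_force: [-1.0, -0.2, 5.3]
gripper_width: 31.7
finger_force: 25.0
```

Contact with the floor at the expected height. Release with a small opening.

play_rows([
  {"ax": 0, "ay": 0, "az": 0, "x": 0, "y": 0, "z": 0, "fingers": -0.2},
  {"ax": 0, "ay": 0, "az": 0, "x": 0, "y": 0, "z": 0, "fingers": -0.1},
  {"ax": 0, "ay": 0, "az": 0, "x": 0, "y": 0, "z": 0, "fingers": -0.1},
  {"ax": 0, "ay": 0, "az": 0, "x": 0, "y": 0, "z": 0, "fingers": -0.1},
  {"ax": 0, "ay": 0, "az": 0, "x": 0, "y": 0, "z": -0.02, "fingers": -0.1},
  {"ax": 0, "ay": 0, "az": 0, "x": 0, "y": 0, "z": -0.06, "fingers": -0.1},
  {"ax": 0, "ay": 0, "az": 0, "x": 0, "y": 0, "z": -0.12, "fingers": -0.1},
  {"ax": 0, "ay": 0, "az": 0, "x": 0, "y": 0, "z": -0.18, "fingers": -0.1},
])

```text
clock: 19.0
ee_pos: [548.7, -169.6, 174.1]
eef_rot: [[-0.242, 0.97, -0.001], [0.97, 0.242, 0.001], [0.001, -0.001, -1.0]]
contact_force: [1.8, -0.8, -0.6]
gripper_width: 41.7
finger_force: 0.0
```

play_rows([
  {"ax": 0, "ay": 0, "az": 0, "x": 0.06, "y": 0, "z": -0.12, "fingers": -0.1},
  {"ax": 0, "ay": 0, "az": 0, "x": 0.06, "y": 0, "z": -0.12, "fingers": -0.1},
  {"ax": 0, "ay": 0, "az": 0, "x": 0.06, "y": 0, "z": -0.12, "fingers": -0.1},
  {"ax": 0, "ay": 0, "az": 0, "x": 0.06, "y": 0, "z": -0.12, "fingers": -0.1},
])

```text
clock: 19.5
ee_pos: [534.6, -111.8, 292.6]
eef_rot: [[-0.242, 0.97, 0.0], [0.97, 0.242, -0.001], [-0.001, 0.0, -1.0]]
contact_force: [-0.6, 0.8, -1.1]
gripper_width: 41.7
finger_force: 0.0
```

```bash
python3 - <<'E'
from h import *
c=np.array([550.1,-169.7]);th=np.radians(13.95);ex=np.array([np.cos(th),np.sin(th)]);ey=np.array([-ex[1],ex[0]])
for n in("wrist","scene"):
    f=grab(n); P=cloud(f); I=f["image"].astype(int)
    q=P[...,:2]-c;u=q@ex;v=q@ey;z=P[...,2]
    dark=(I.max(2)<110)
    for lo,hi in((-95,-55),(-35,35),(55,95)):
        m=dark&(abs(u)<22)&(v>lo)&(v<hi)&(z>25)&(z<60); print(n,lo,m.sum(),"z",np.percentile(z[m],[10,50,90]) if m.any() else "", "u",np.percentile(u[m],[2,98]) if m.any() else "")
    m=dark&(abs(u)<30)&(abs(v)<120)&(z>36)&(z<52); print("v ext",np.percentile(v[m],[.5,99.5]) if m.any() else "")
    b=(u<-62)&(u>-190)&(abs(v)<35)&(z>75)&(z<200); p=np.c_[u[b]+60,z[b]-55,v[b]]
    a=np.degrees(np.arctan2(p[:,1],p[:,0])); print("bar",b.sum(),"angle",np.percentile(a,[5,50,95]),"v",np.percentile(p[:,2],[2,50,98]),"len max",np.percentile(np.hypot(p[:,0],p[:,1]),99))
    far=np.hypot(p[:,0],p[:,1])>132; g=p[far]; print("grip",far.sum(),"v",np.percentile(g[:,2],[2,50,98]),"u-u_h,z-zh",np.percentile(g[:,0],[2,50,98]),np.percentile(g[:,1],[2,50,98]),"ang",np.median(a[far]))
s=arm.read_state(); print(s["ee_pos"],s["clock"],s["joint_positions"])
E
```

```text
wrist -95 591 z [42.91 44.1  45.19] u [-21.61  21.61]
wrist -35 1830 z [44.85 46.13 47.21] u [-16.17  15.05]
wrist 55 1622 z [42.93 44.02 45.07] u [-21.02  21.51]
v ext [-97.14  99.8 ]
bar 3736 angle [122.91 126.86 129.54] v [-10.47   1.53  10.33] len max 163.24452459857244
grip 1195 v [-9.41  2.78 10.49] u-u_h,z-zh [-104.95  -90.6   -80.58] [105.01 119.51 129.34] ang 126.98313776934835
scene -95 77 z [32.87 42.35 45.12] u [-19.67  21.88]
scene -35 254 z [32.46 43.52 47.61] u [-14.45  19.44]
scene 55 137 z [35.07 43.08 45.86] u [-19.03  21.54]
v ext [-96.31 100.09]
bar 364 angle [118.21 126.43 131.02] v [-10.8    0.64  11.03] len max 160.86560110315637
grip 78 v [-10.2    1.45  11.44] u-u_h,z-zh [-102.66  -88.66  -76.46] [106.44 117.38 129.55] ang 127.00837384312376
[ 533.95 -112.58  290.97] 19.6 [ 39.33  20.99 -45.08 106.25  17.04  59.86   1.36]
```

Handset verified seated: both end blocks top out at 44 mm (10 + 34), and it is level. Bar is at about 127 to 129°. Next, go over its grip.

```bash
python3 - <<'E'
from h import *
np.set_printoptions(precision=4,suppress=True)
goto(401.5,-206,240,13.95)
E
```

```text
pos [ 533.9499 -112.5786  290.9682] yaw 103.9 tilt [-0.1343  0.0006] F [-0.7779  0.8163 -0.1135] -> d [-0.0588 -0.1509  0.0513] az 89.98
```

play_rows([
  {"ax": 0, "ay": 0, "az": 89, "x": -0.059, "y": -0.151, "z": 0.02, "fingers": 0.4},
  {"ax": 0, "ay": 0, "az": 89, "x": -0.059, "y": -0.151, "z": 0.02, "fingers": 0.4},
  {"ax": 0, "ay": 0, "az": 89, "x": -0.059, "y": -0.151, "z": 0.02, "fingers": 0.4},
  {"ax": 0, "ay": 0, "az": 89, "x": -0.059, "y": -0.151, "z": 0.02, "fingers": 0.4},
  {"ax": 0, "ay": 0, "az": 89.8, "x": -0.059, "y": -0.151, "z": 0.02, "fingers": 0.4},
  {"ax": 0, "ay": 0, "az": 90, "x": -0.059, "y": -0.151, "z": 0.02, "fingers": 0.4},
  {"ax": 0, "ay": 0, "az": 90, "x": -0.059, "y": -0.151, "z": 0.02, "fingers": 0.4},
  {"ax": 0, "ay": 0, "az": 90, "x": -0.059, "y": -0.151, "z": 0.02, "fingers": 0.4},
])

```text
clock: 20.6
ee_pos: [401.5, -205.8, 270.8]
eef_rot: [[0.953, 0.303, -0.003], [0.303, -0.953, 0.002], [-0.002, -0.002, -1.0]]
contact_force: [0.4, -0.1, -0.0]
gripper_width: 64.9
finger_force: 0.0
```

```bash
python3 - <<'E'
from h import *
np.set_printoptions(precision=4,suppress=True)
goto(401.5,-206,123.5,13.95); print(arm.read_state()["joint_positions"])
E
```

```text
pos [ 401.4937 -205.7942  270.8294] yaw 17.6 tilt [-0.1721  0.0887] F [ 0.3869 -0.0648 -0.0086] -> d [0.0003 0.0005 0.1473] az 3.68
[ 43.475   11.4674 -27.8257 118.8607   6.7759  51.3552 -60.5107]
```

play_rows([
  {"ax": 0, "ay": 0, "az": 3.7, "x": 0, "y": 0, "z": 0.04, "fingers": 0.4},
  {"ax": 0, "ay": 0, "az": 3.7, "x": 0, "y": 0, "z": 0.08, "fingers": 0.4},
  {"ax": 0, "ay": 0, "az": 3.7, "x": 0, "y": 0, "z": 0.11, "fingers": 0.4},
  {"ax": 0, "ay": 0, "az": 3.7, "x": 0, "y": 0, "z": 0.135, "fingers": 0.4},
  {"ax": 0, "ay": 0, "az": 3.7, "x": 0, "y": 0, "z": 0.147, "fingers": 0.4},
  {"ax": 0, "ay": 0, "az": 3.7, "x": 0, "y": 0, "z": 0.147, "fingers": 0.4},
])

```text
clock: 21.35
ee_pos: [401.6, -205.1, 124.5]
eef_rot: [[0.969, 0.248, -0.003], [0.248, -0.969, 0.001], [-0.002, -0.002, -1.0]]
contact_force: [-0.1, 0.0, -0.7]
gripper_width: 65.4
finger_force: 0.0
```

play_rows([
  {"ax": 0, "ay": 0, "az": 0, "x": 0, "y": 0, "z": 0, "fingers": -0.7},
  {"ax": 0, "ay": 0, "az": 0, "x": 0, "y": 0, "z": 0, "fingers": -0.7},
  {"ax": 0, "ay": 0, "az": 0, "x": 0, "y": 0, "z": 0, "fingers": -0.7},
  {"ax": 0, "ay": 0, "az": 0, "x": 0, "y": 0, "z": 0, "fingers": -0.7},
  {"ax": 0, "ay": 0, "az": 0, "x": 0, "y": 0, "z": 0, "fingers": -0.7},
  {"ax": 0, "ay": 0, "az": 0, "x": 0, "y": 0, "z": 0, "fingers": -0.7},
  {"ax": 0, "ay": 0, "az": 0, "x": 0, "y": 0, "z": 0, "fingers": -0.7},
  {"ax": 0, "ay": 0, "az": 0, "x": 0, "y": 0, "z": 0, "fingers": -0.7},
], newtons=10)

```text
clock: 22.35
ee_pos: [402.8, -206.2, 125.8]
eef_rot: [[0.969, 0.247, 0.001], [0.247, -0.969, -0.001], [0.001, 0.001, -1.0]]
contact_force: [0.7, -6.3, 1.5]
gripper_width: 21.7
finger_force: 10.0
```

```bash
python3 - <<'E'
from h import *
np.set_printoptions(precision=4,suppress=True)
goto(401.5,-206,123.5,13.95); s=arm.read_state(); print(s["gripper_width"],s["finger_force"])
import numpy as np
p=np.array(s["ee_pos"]); u=(p[:2]-[550.1,-169.7])@[np.cos(np.radians(13.95)),np.sin(np.radians(13.95))]; zt=p[2]+27.5+19
t0=np.degrees(np.arctan2(zt-55,u+60)); r=np.hypot(zt-55,u+60); print("theta,r",t0,r)
c=lambda t:(round((r*np.cos(np.radians(t))-(u+60))/1000,3),round(-(r*np.sin(np.radians(t))-(zt-55))/1000,3))
print([(t,)+c(t) for t in range(122,-1,-7)], c(0))
E
```

```text
pos [ 402.806 -206.245  125.824] yaw 14.3 tilt [ 0.0471 -0.0621] F [ 0.7    -6.3205  1.4894] -> d [-0.0012 -0.0006  0.0023] az 0.34
21.660613162068806 9.999043443531264
theta,r 128.02920322015828 148.94557210641275
[(122, np.float64(0.013), np.float64(-0.009)), (115, np.float64(0.029), np.float64(-0.018)), (108, np.float64(0.046), np.float64(-0.024)), (101, np.float64(0.063), np.float64(-0.029)), (94, np.float64(0.081), np.float64(-0.031)), (87, np.float64(0.1), np.float64(-0.031)), (80, np.float64(0.118), np.float64(-0.029)), (73, np.float64(0.135), np.float64(-0.025)), (66, np.float64(0.152), np.float64(-0.019)), (59, np.float64(0.168), np.float64(-0.01)), (52, np.float64(0.183), np.float64(-0.0)), (45, np.float64(0.197), np.float64(0.012)), (38, np.float64(0.209), np.float64(0.026)), (31, np.float64(0.219), np.float64(0.041)), (24, np.float64(0.228), np.float64(0.057)), (17, np.float64(0.234), np.float64(0.074)), (10, np.float64(0.238), np.float64(0.091)), (3, np.float64(0.241), np.float64(0.11))] (np.float64(0.241), np.float64(0.117))
```

play_rows([
  {"ax": 0, "ay": 0, "az": 0, "x": 0.013, "y": 0, "z": -0.009, "fingers": -0.7},
  {"ax": 0, "ay": 0, "az": 0, "x": 0.029, "y": 0, "z": -0.018, "fingers": -0.7},
  {"ax": 0, "ay": 0, "az": 0, "x": 0.046, "y": 0, "z": -0.024, "fingers": -0.7},
  {"ax": 0, "ay": 0, "az": 0, "x": 0.063, "y": 0, "z": -0.029, "fingers": -0.7},
  {"ax": 0, "ay": 0, "az": 0, "x": 0.081, "y": 0, "z": -0.031, "fingers": -0.7},
  {"ax": 0, "ay": 0, "az": 0, "x": 0.1, "y": 0, "z": -0.031, "fingers": -0.7},
  {"ax": 0, "ay": 0, "az": 0, "x": 0.118, "y": 0, "z": -0.029, "fingers": -0.7},
  {"ax": 0, "ay": 0, "az": 0, "x": 0.118, "y": 0, "z": -0.029, "fingers": -0.7},
])

```text
clock: 23.35
ee_pos: [518.8, -177.4, 154.7]
eef_rot: [[0.969, 0.248, 0.002], [0.248, -0.969, -0.002], [0.002, 0.002, -1.0]]
contact_force: [4.1, -8.1, 1.4]
gripper_width: 21.6
finger_force: 10.0
```

```bash
cat > arc.py <<'E'
from h import *
s=arm.read_state(); print(s["gripper_width"],s["finger_force"],s["contact_force"],s["ee_pos"])
ex=np.array([.9705,.2411]); ey=np.array([-.2411,.9705])
p=np.array(s["ee_pos"]);q=p[:2]-[550.1,-169.7];u=q@ex;zt=p[2]+46.5
t0=np.degrees(np.arctan2(zt-55,u+60)); print("u,v,zt",u,q@ey,zt,"theta",t0,"r",np.hypot(zt-55,u+60),"yaw",np.degrees(np.arctan2(s["eef_rot"][1][0],s["eef_rot"][0][0])))
print([(t,round((148.9*np.cos(np.radians(t))-(u+60))/1000,3),round(-(148.9*np.sin(np.radians(t))-(zt-55))/1000,3)) for t in list(range(73,2,-7))+[0]])
E
python3 arc.py
```

```text
21.61883808871065 10.002841288223863 [ 4.07 -8.1   1.44] [ 518.84 -177.37  154.74]
u,v,zt -32.18855302099043 0.08922463305048135 201.24257967981546 theta 79.23244490258081 r 148.86359089607316 yaw 14.33259264887115
[(73, np.float64(0.016), np.float64(0.004)), (66, np.float64(0.033), np.float64(0.01)), (59, np.float64(0.049), np.float64(0.019)), (52, np.float64(0.064), np.float64(0.029)), (45, np.float64(0.077), np.float64(0.041)), (38, np.float64(0.09), np.float64(0.055)), (31, np.float64(0.1), np.float64(0.07)), (24, np.float64(0.108), np.float64(0.086)), (17, np.float64(0.115), np.float64(0.103)), (10, np.float64(0.119), np.float64(0.12)), (3, np.float64(0.121), np.float64(0.138)), (0, np.float64(0.121), np.float64(0.146))]
```

play_rows([
  {"ax": 0, "ay": 0, "az": 0.3, "x": 0.016, "y": 0.001, "z": 0.004, "fingers": -0.7},
  {"ax": 0, "ay": 0, "az": 0.3, "x": 0.033, "y": 0.001, "z": 0.01, "fingers": -0.7},
  {"ax": 0, "ay": 0, "az": 0.3, "x": 0.049, "y": 0.001, "z": 0.019, "fingers": -0.7},
  {"ax": 0, "ay": 0, "az": 0.3, "x": 0.064, "y": 0.001, "z": 0.029, "fingers": -0.7},
  {"ax": 0, "ay": 0, "az": 0.3, "x": 0.077, "y": 0.0015, "z": 0.041, "fingers": -0.7},
  {"ax": 0, "ay": 0, "az": 0.3, "x": 0.09, "y": 0.0015, "z": 0.055, "fingers": -0.7},
  {"ax": 0, "ay": 0, "az": 0.3, "x": 0.1, "y": 0.0015, "z": 0.07, "fingers": -0.7},
  {"ax": 0, "ay": 0, "az": 0.3, "x": 0.1, "y": 0.0015, "z": 0.07, "fingers": -0.7},
])

```text
clock: 24.35
ee_pos: [619.0, -152.7, 85.0]
eef_rot: [[0.97, 0.243, 0.008], [0.243, -0.97, -0.0], [0.007, 0.002, -1.0]]
contact_force: [9.0, -3.2, 3.2]
gripper_width: 21.9
finger_force: 10.0
```

```bash
python3 arc.py
```

```text
21.924636505240574 9.993610046803951 [ 9.03 -3.22  3.22] [ 618.97 -152.7    85.02]
u,v,zt 70.93650950638163 -0.1027355897299206 131.5225768243792 theta 30.303085214975283 r 151.65775379306456 yaw 14.084771169560325
[(73, np.float64(-0.087), np.float64(-0.066)), (66, np.float64(-0.07), np.float64(-0.06)), (59, np.float64(-0.054), np.float64(-0.051)), (52, np.float64(-0.039), np.float64(-0.041)), (45, np.float64(-0.026), np.float64(-0.029)), (38, np.float64(-0.014), np.float64(-0.015)), (31, np.float64(-0.003), np.float64(-0.0)), (24, np.float64(0.005), np.float64(0.016)), (17, np.float64(0.011), np.float64(0.033)), (10, np.float64(0.016), np.float64(0.051)), (3, np.float64(0.018), np.float64(0.069)), (0, np.float64(0.018), np.float64(0.077))]
```

play_rows([
  {"ax": 0, "ay": 0, "az": 0, "x": 0.007, "y": 0, "z": 0.016, "fingers": -0.7},
  {"ax": 0, "ay": 0, "az": 0, "x": 0.013, "y": 0, "z": 0.033, "fingers": -0.7},
  {"ax": 0, "ay": 0, "az": 0, "x": 0.017, "y": 0, "z": 0.05, "fingers": -0.7},
  {"ax": 0, "ay": 0, "az": 0, "x": 0.019, "y": 0, "z": 0.064, "fingers": -0.7},
  {"ax": 0, "ay": 0, "az": 0, "x": 0.02, "y": 0, "z": 0.07, "fingers": -0.7},
  {"ax": 0, "ay": 0, "az": 0, "x": 0.02, "y": 0, "z": 0.073, "fingers": -0.7},
])

```text
clock: 25.1
ee_pos: [638.2, -147.9, 12.4]
eef_rot: [[0.97, 0.243, 0.008], [0.243, -0.97, 0.0], [0.008, 0.002, -1.0]]
contact_force: [10.2, -2.5, 1.7]
gripper_width: 22.0
finger_force: 10.0
```

```bash
python3 arc.py
```

```text
22.037988339305357 9.996881112456322 [10.2  -2.48  1.68] [ 638.2  -147.92   12.38]
u,v,zt 90.74913426040258 -0.10245185484482781 58.87764749419147 theta 1.4734668714316792 r 150.79899744477777 yaw 14.052403506850478
[(73, np.float64(-0.107), np.float64(-0.139)), (66, np.float64(-0.09), np.float64(-0.132)), (59, np.float64(-0.074), np.float64(-0.124)), (52, np.float64(-0.059), np.float64(-0.113)), (45, np.float64(-0.045), np.float64(-0.101)), (38, np.float64(-0.033), np.float64(-0.088)), (31, np.float64(-0.023), np.float64(-0.073)), (24, np.float64(-0.015), np.float64(-0.057)), (17, np.float64(-0.008), np.float64(-0.04)), (10, np.float64(-0.004), np.float64(-0.022)), (3, np.float64(-0.002), np.float64(-0.004)), (0, np.float64(-0.002), np.float64(0.004))]
```

Lower in 2 mm steps until it seats on the catch, watching the vertical force.

play_rows([
  {"ax": 0, "ay": 0, "az": 0, "x": 0, "y": 0, "z": 0.002, "fingers": -0.7},
  {"ax": 0, "ay": 0, "az": 0, "x": 0, "y": 0, "z": 0.004, "fingers": -0.7},
  {"ax": 0, "ay": 0, "az": 0, "x": 0, "y": 0, "z": 0.004, "fingers": -0.7},
])

```text
clock: 25.48
ee_pos: [638.3, -147.9, 8.6]
eef_rot: [[0.97, 0.243, 0.008], [0.243, -0.97, 0.0], [0.008, 0.002, -1.0]]
contact_force: [11.3, -2.9, -0.3]
gripper_width: 21.8
finger_force: 10.0
```

play_rows([
  {"ax": 0, "ay": 0, "az": 0, "x": 0, "y": 0, "z": 0.001, "fingers": -0.7},
  {"ax": 0, "ay": 0, "az": 0, "x": 0, "y": 0, "z": 0.002, "fingers": -0.7},
  {"ax": 0, "ay": 0, "az": 0, "x": 0, "y": 0, "z": 0.002, "fingers": -0.7},
])

```text
clock: 25.85
ee_pos: [638.3, -147.9, 6.7]
eef_rot: [[0.97, 0.243, 0.008], [0.243, -0.97, 0.0], [0.008, 0.002, -1.0]]
contact_force: [10.5, -3.8, 0.6]
gripper_width: 21.7
finger_force: 10.0
```

play_rows([
  {"ax": 0, "ay": 0, "az": 0, "x": 0, "y": 0, "z": 0, "fingers": 0},
  {"ax": 0, "ay": 0, "az": 0, "x": 0, "y": 0, "z": 0, "fingers": 0},
  {"ax": 0, "ay": 0, "az": 0, "x": 0, "y": 0, "z": 0, "fingers": 0},
  {"ax": 0, "ay": 0, "az": 0, "x": 0, "y": 0, "z": -0.02, "fingers": 0},
  {"ax": 0, "ay": 0, "az": 0, "x": 0, "y": 0, "z": -0.08, "fingers": 0},
  {"ax": 0, "ay": 0, "az": 0, "x": 0, "y": 0, "z": -0.14, "fingers": 0},
  {"ax": 0, "ay": 0, "az": 0, "x": 0, "y": 0, "z": -0.2, "fingers": -1},
  {"ax": 0, "ay": 0, "az": 0, "x": 0, "y": 0, "z": -0.2, "fingers": -1},
])

```text
clock: 26.85
ee_pos: [636.0, -147.8, 212.3]
eef_rot: [[0.97, 0.243, 0.009], [0.243, -0.97, -0.002], [0.009, 0.004, -1.0]]
contact_force: [0.4, -0.5, -0.2]
gripper_width: 31.0
finger_force: 0.0
```

```bash
cat > bar.py <<'E'
from h import *
s=arm.read_state(); print(s["ee_pos"],s["contact_force"],s["clock"],s["gripper_width"])
c=np.array([550.1,-169.7]);ex=np.array([.9705,.2411]); ey=np.array([-.2411,.9705])
for n in("wrist","scene"):
    P=cloud(grab(n)); q=P[...,:2]-c;u=q@ex;v=q@ey;z=P[...,2]
    m=(abs(v)<8)&(u>-50)&(u<105)&(z>40)&(z<110)
    for lo in range(-50,110,20):
        g=m&(u>=lo)&(u<lo+20); print(n,lo,g.sum(),np.percentile(z[g],[10,50,90]) if g.any() else "")
    g=m&(u>-35)&(u<70)&(z>52)
    if g.sum()>20: 
        k=np.polyfit(u[g],z[g],1); print("slope deg",np.degrees(np.arctan(k[0])),"z at hinge, 88:",np.polyval(k,[-60,88]))
    for lo,hi in((-95,-55),(55,95)):
        g=(abs(u)<20)&(v>lo)&(v<hi)&(z>25)&(z<60); print("block",g.sum(),np.percentile(z[g],[10,50,90]) if g.any() else "")
E
python3 bar.py
```

```text
[ 636.02 -147.82  212.28] [ 0.38 -0.48 -0.18] 26.85 30.98108449990001
wrist -50 87 [61.15 62.27 63.04]
wrist -30 359 [62.46 63.76 65.08]
wrist -10 379 [64.98 66.22 67.53]
wrist 10 400 [67.29 68.67 70.  ]
wrist 30 410 [69.77 71.06 72.27]
wrist 50 429 [72.23 73.41 74.67]
wrist 70 458 [77.2  78.87 80.17]
wrist 90 325 [75.51 80.2  81.25]
slope deg 6.869196477887675 z at hinge, 88: [58.97 76.8 ]
block 499 [42.97 44.23 45.31]
block 549 [42.84 43.94 44.87]
scene -50 16 [57.59 61.4  63.35]
scene -30 19 [61.51 63.6  66.82]
scene -10 27 [45.36 64.95 66.62]
scene 10 23 [65.95 67.67 69.76]
scene 30 22 [66.92 70.79 72.46]
scene 50 27 [43.46 72.07 74.65]
scene 70 18 [76.22 78.11 80.38]
scene 90 36 [70.77 77.98 80.11]
slope deg 5.705014603026459 z at hinge, 88: [59.74 74.53]
block 116 [40.44 43.8  46.03]
block 124 [39.46 43.34 45.64]
```

The bar is still 6.9° open because the grip slipped near the end. I'll press it home from above with closed fingers.

play_rows([
  {"ax": 0, "ay": 0, "az": 0, "x": 0, "y": 0, "z": 0.03, "fingers": -1},
  {"ax": 0, "ay": 0, "az": 0, "x": 0, "y": 0, "z": 0.06, "fingers": -1},
  {"ax": 0, "ay": 0, "az": 0, "x": 0, "y": 0, "z": 0.1, "fingers": -1},
  {"ax": 0, "ay": 0, "az": 0, "x": 0, "y": 0, "z": 0.13, "fingers": -1},
  {"ax": 0, "ay": 0, "az": 0, "x": 0, "y": 0, "z": 0.15, "fingers": -1},
  {"ax": 0, "ay": 0, "az": 0, "x": 0, "y": 0, "z": 0.157, "fingers": -1},
  {"ax": 0, "ay": 0, "az": 0, "x": 0, "y": 0, "z": 0.162, "fingers": -1},
  {"ax": 0, "ay": 0, "az": 0, "x": 0, "y": 0, "z": 0.167, "fingers": -1},
])

```text
clock: 27.95
ee_pos: [634.0, -147.8, 39.2]
eef_rot: [[0.97, 0.243, 0.001], [0.243, -0.97, -0.0], [0.001, 0.001, -1.0]]
contact_force: [-0.2, 0.8, -0.2]
gripper_width: 0.6
finger_force: 0.4
```

play_rows([
  {"ax": 0, "ay": 0, "az": 0, "x": 0, "y": 0, "z": 0.003, "fingers": -1},
  {"ax": 0, "ay": 0, "az": 0, "x": 0, "y": 0, "z": 0.006, "fingers": -1},
  {"ax": 0, "ay": 0, "az": 0, "x": 0, "y": 0, "z": 0.008, "fingers": -1},
  {"ax": 0, "ay": 0, "az": 0, "x": 0, "y": 0, "z": 0.009, "fingers": -1},
  {"ax": 0, "ay": 0, "az": 0, "x": 0, "y": 0, "z": 0.009, "fingers": -1},
])

```text
clock: 28.58
ee_pos: [634.2, -148.0, 33.9]
eef_rot: [[0.97, 0.243, 0.003], [0.243, -0.97, -0.002], [0.002, 0.003, -1.0]]
contact_force: [-9.8, 1.1, 39.0]
gripper_width: 0.5
finger_force: 19.3
```

A firm stop at tip height of about 61.5 mm (62 expected). Lift and verify.

play_rows([
  {"ax": 0, "ay": 0, "az": 0, "x": 0, "y": 0, "z": -0.01, "fingers": -1},
  {"ax": 0, "ay": 0, "az": 0, "x": 0, "y": 0, "z": -0.05, "fingers": -1},
  {"ax": 0, "ay": 0, "az": 0, "x": 0, "y": 0, "z": -0.11, "fingers": -1},
  {"ax": 0, "ay": 0, "az": 0, "x": 0, "y": 0, "z": -0.17, "fingers": -1},
  {"ax": 0, "ay": 0, "az": 0, "x": 0, "y": 0, "z": -0.18, "fingers": -1},
  {"ax": 0, "ay": 0, "az": 0, "x": 0, "y": 0, "z": -0.18, "fingers": -1},
])

```text
clock: 29.32
ee_pos: [633.4, -148.2, 210.0]
eef_rot: [[0.97, 0.242, 0.001], [0.242, -0.97, -0.001], [0.001, 0.001, -1.0]]
contact_force: [-0.4, 0.5, -0.7]
gripper_width: 0.4
finger_force: 0.0
```

```bash
python3 bar.py
```

```text
[ 633.39 -148.18  210.02] [-0.37  0.49 -0.68] 29.325 0.3565533079744195
wrist -50 20 [57.87 59.05 59.75]
wrist -30 42 [58.2  58.91 59.78]
wrist -10 43 [58.33 58.83 60.03]
wrist 10 75 [58.   59.03 59.92]
wrist 30 421 [58.14 59.06 59.87]
wrist 50 435 [58.22 59.09 59.99]
wrist 70 427 [60.   61.86 62.84]
wrist 90 318 [58.7  61.89 62.97]
slope deg 0.07969972220649829 z at hinge, 88: [58.91 59.12]
block 1151 [43.21 44.43 45.51]
block 1150 [42.98 44.   44.99]
scene -50 23 [56.21 57.55 60.7 ]
scene -30 22 [56.15 57.47 60.11]
scene -10 20 [55.83 58.23 60.5 ]
scene 10 25 [55.68 58.87 60.1 ]
scene 30 24 [55.81 57.78 60.96]
scene 50 26 [55.4  58.58 61.28]
scene 70 22 [58.04 60.85 62.35]
scene 90 29 [52.69 59.7  63.2 ]
slope deg 0.08713315176241528 z at hinge, 88: [58.21 58.43]
block 115 [40.68 43.6  46.42]
block 121 [39.82 43.14 46.34]
```

The bar is level (0.08°, top at 59 mm), the grip top is at 62 mm, and the handset lies flat. The arm is clear of everything, so I'm handing in.

```bash
python3 -c "
from station import arm
print(arm.hand_in())"
```

```text
the job is handed in; nothing more can be done
None
```

The job is handed in: the handset was drawn from the sleeve, laid down, regrasped and seated flat in the tray pocket, and the bar is level in its catch (within 0.1°), with the carton and marker not touched, at about 29 s on the clock.

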